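# Raise both wheel arms of the abrasion tester

## Task

The abrasion test is finished and the worn panel has to come out: with the fingertips, push both of the tester's counterweighted wheel arms up by their red cross grips, over the balance point, so that each stays leaning back on its rubber stop by itself. Only push them, lightly and without gripping, do not fling an arm up or let it drop back onto the panel, and leave the test panel and the things standing around untouched.

Things in the scene. Friction and masses are not known exactly. Their poses are not given: they have to be found in the camera images.
- abraser: Rotary abrasion tester fixed to the bench; white housing 280 mm deep (x), 340 mm wide (y), flat deck 75 mm above the bench. Origin: centre of its underside on the bench; x points from its front (display, buttons, facing the robot) to its rear, y to its left, z up. The arms hinge about one line along y at x +85, z 150 mm. The deck below and in front of the red grips is free.
- left_arm (a joint): Left arm's angle (rad): 0 = level, wheel on the panel; grows as its red grip swings up and to the rear; 1.833 = on the rubber stop. Below the balance point, about 1.45, it falls back; beyond it, it sinks slowly onto the stop by itself (damped hinge). 2.3 to 3.5 N straight up at the grip lifts it, and ever less up to the balance point; pushed towards the hinge, along the beam, it is rigid.
- right_arm (a joint): Right arm's angle; in every way as the left one.
- left_grip (a point): Middle of the left arm's cross grip: red round bar with a free-turning sleeve, 16 mm thick, 70 long, across the arm's front end, 168 mm from the hinge line. Arm down: 150 mm above the bench, 57 mm behind the housing's front edge. The beam (18 wide, 14 high) runs to the hinge; inside it hangs a 52 mm wheel, axle 49 mm behind the bar and 14 below; on top a weight 44 mm wide, 49 high.
- right_grip (a point): Middle of the right arm's cross grip, the mirror image of the left one, 120 mm from it when both arms are down.
- left_hinge (a point): Point on the hinge line at the middle of the left arm, 60 mm to the left of the tester's middle, 150 mm above the bench; fixed. Grey cheek plates, 194 mm high above the bench, stand on either side of it, 27 mm outside and inside; the brass counterweight is behind it.
- right_hinge (a point): Point on the hinge line at the middle of the right arm, the mirror image of left_hinge. Between the two hinges stands a short black dust nozzle, turned to the rear, 171 mm high above the bench.
- panel: Blue round test panel with a grey wear ring, 100 mm across, 3 mm thick, clamped on the 110 mm turntable by a small nut; origin at the centre of its underside, 107 mm above the bench, 100 mm in front of the hinge line. Not to be touched.
- wash_bottle: White wash bottle, 62 mm across, 200 mm high with its bent spout, loose on the bench beside the tester; origin at the centre of its underside. Leave it alone.
- sample_jar: Clear jar with a black cap, 56 mm across and 95 mm high, loose on the bench beside the tester; origin at the centre of its underside. Leave it alone.
- spare_weight: Spare steel load weight, 50 mm across and 46 mm high with its knob, standing loose on the tester's deck outside one of the arms, 75 mm above the bench; origin at the centre of its underside. Leave it alone.
- spare_wheel: Spare green abrasive wheel, 52 mm across and 13 mm high, lying loose on the tester's deck outside the other arm; origin at the centre of its underside. Leave it alone.

How it is judged:
At the end, for the whole second after the job is handed in: Both wheel arms lean back on their rubber stops by themselves and at rest (both joints above 1.75 rad, slower than 0.1 rad/s), and the bottle, jar, spare weight and spare wheel stand within 15 mm of where they were (value of joint each of left_arm, right_arm above 1.75 rad and velocity of joint each of left_arm, right_arm below 0.1 rad/s and distance of each of wash_bottle, sample_jar, spare_weight, spare_wheel from where it was at the start of the episode below 0.015 m); the robot touches nothing.
It fails at once if an arm is flung up (faster than 2.5 rad/s) (velocity of joint any of left_arm, right_arm above 2.5 rad/s).
It fails at once if an arm is let drop (falling back towards the panel faster than 1.5 rad/s) (velocity of joint any of left_arm, right_arm below -1.5 rad/s).
It fails at once if an arm or the tester is gripped or pushed hard (more than 20 N) (contact force between any of the fingers, the arm and abraser above 20 N).
It fails at once if the test panel is touched (contact force between any of the fingers, the arm and panel above 0.5 N).
It fails at once if a bystander is moved more than 15 mm, lifted or tipped (distance of any of wash_bottle, sample_jar, spare_weight, spare_wheel from where it was at the start of the episode above 0.015 m or angle between any of wash_bottle, sample_jar, spare_weight, spare_wheel's own z axis and vertical above 0.35 rad).
It also fails if it takes over 61 s, if anything falls off the work surface, if the arm or the gripper's body presses on something with over 40 N, if the wrist force passes 120 N, or if a joint passes its speed limit or range.

## Robot

A 6-joint arm with a two-finger parallel gripper is mounted at the origin on the work surface. World frame = base frame: x ahead of the robot, y to its left, z up, the work surface at z = 0. Lengths are in m, angles in rad, forces in N, time in s.
With the tool pointing down it reaches from about 0.35 to 0.875 m from the base axis. Payload 15.5 kg.
Tool frame: the origin (TCP) lies on the centre line of the jaws, within the pads' length; the fingertips stand ahead of it and the grasp point (between the pads) lies 2 mm behind it (env.nose_length is the z of the fingertips in the tool frame, in m); z points along the fingers, y is the direction in which the jaws open and shut (so a half turn about z gives the same grasp; the last joint's range is limited). The gripper opens to 85 mm and grips with 20 to 120 N. Pads are 22 mm wide; open, the fingers measure 114 mm over their backs; the gripper's body (76 mm by 85 mm) begins 54 mm behind the grasp point. The pads swing forward as they close: fully open they stand 13 mm farther back than shut.
Start: joints at [-1.361, 0.494, 1.345, -0, 1.302, -0.096], TCP at [0.188, -0.596, 0.222] pointing down, gripper open.
Joint ranges: [-2.91, 2.91], [-0.82, 2.16], [0.22, 2.67], [-1.22, 4.37], [0.12, 2.79], [-3.08, 3.08]. Speed limits (rad/s): [1.89, 1.89, 2.57, 3.01, 3.01, 3.01].

## Interface

Orientations are given as a rotation vector (axis times angle).
In Python, from plant import env gives the robot as it stands.
- The arm moves only by the tool apply_moves, never from a script. Its argument "increments" is one flat list of numbers, 7 for each row, row after row: the shift along the tool's x, y, z in mm, then the turn, a rotation vector about the tool's x, y, z in degrees, then the closure in counts, from 0 (fully open) to 255 (shut). In form: [tx, ty, tz, wx, wy, wz, gripper, tx, ty, tz, wx, wy, wz, gripper, ...]. A call has 1 to 8 rows; each row shifts and turns the commanded pose from where the row before left it, along the tool's axes as they then stand; what a row does not reach is not made up. A row lasts 1/10 s, in which the tool goes at most 50 mm and 8.59 degrees, less where a joint would pass 70% of its speed; a pose out of reach is approached as far as the arm can. A call with a gripper value outside its range is refused whole. The fingers move at their own pace and stop on an object; "force" is the grip in N (left out, the last holds). Time passes only in rows, so rows that do not move let the fingers close. It gives the time, the measured TCP pose, the force and the opening at its end, in the units of the state.
- env.state(): the state, without advancing time (a new reading comes with each control period).
- env.grab_frame(name): name is "side" or "top"; returns (picture, depth): 400x640x3 uint8, red, green, blue; 400x640 float32, m along the optical axis (not along the pixel's ray), 0 where there is no reading.
- env.camera_info(name): a dict with "fovy" (degrees; the focal length in pixels is half the picture's height over the tangent of half this angle, whatever the lens; pixels are square), "cx", "cy" (the principal point, pixels), "k1" (the pictures are not rectified: a ray, as slopes to the right and down, at radius r is drawn at 1 + k1 r^2 times it, then the intrinsics apply), "rvec" (rotation vector, rad) and "tvec" (3), from world to camera coordinates, as OpenCV has them. Camera axes: x right, y down, z forward; pixel columns grow to the right and rows downward; lengths in m; the calibration is good to about 2 mm. A picture is of the moment at which its call begins. camera_info takes no time and is no camera call.
- env.hand_in(): hands the job in, once; it reports no verdict.
The state is a dict: "t": time; "joints": joint angles; "dq": joint speeds; "joint_torque": joint torques, N m; "tcp_pos": TCP position; "ee_rot": TCP orientation; "ft_force": force on the tool from outside, world axes, zero at the start; "wrist_torque": the same for the moment, N m; "gripper_width": finger opening in m.
Only numpy, scipy, OpenCV 4.12 (cv2) and the standard library are available. Lean on these libraries where they do the work, as an engineer would, in place of code of your own. Each camera call takes 0.05 s, during which the arm holds its last target.

## Working session

There is one attempt and no reset: what is moved stays moved. The work goes in short steps, Python scripts to look and compute and a tool call to move; the robot and the scene stay as the last step left them, time stands still between calls to the robot, and variables do not carry over. Pictures are saved under pics/ and viewed, and the job is handed in when it is done.

Besides the shell and the picture viewer there is one more tool, called after "Emit:" by a JSON object that holds its "name" and its "arguments". apply_moves: Moves the arm, as the interface text tells. Its arguments: {"type":"object","properties":{"increments":{"type":"array"},"force":{"type":"number"}},"required":["increments"]}

```bash
ls; mkdir -p pics
cat > h.py <<'E'
import numpy as np, cv2
from plant import env
def cam(n):
    c=env.camera_info(n); f=200/np.tan(np.radians(c['fovy'])/2)
    R=cv2.Rodrigues(np.array(c['rvec'],float))[0]; return c,f,R,np.array(c['tvec'],float)
def unproj(n,u,v,d):
    c,f,R,t=cam(n)
    x,y=(np.array(u,float)-c['cx'])/f,(np.array(v,float)-c['cy'])/f
    xu,yu=x,y
    for _ in range(20):
        s=1+c['k1']*(xu**2+yu**2); xu,yu=x/s,y/s
    p=np.stack([xu*d,yu*d,d*np.ones_like(xu)],-1)
    return (p-t)@R
def proj(n,P):
    c,f,R,t=cam(n); p=np.atleast_2d(P)@R.T+t; x=p[:,:2]/p[:,2:]
    s=1+c['k1']*(x**2).sum(1,keepdims=True); return x*s*f+[c['cx'],c['cy']]
E
python3 - <<'E'
from h import *
for n in('side','top'):
    im,d=env.grab_frame(n); np.savez('f_'+n,im=im,d=d); cv2.imwrite(f'pics/{n}0.png',im[...,::-1])
    print(n,env.camera_info(n))
print(env.state(),env.nose_length)
E
```

```text
pics
side {'fovy': 48.32594304080108, 'cx': 314.8932141480725, 'cy': 201.29148474491166, 'k1': -0.11145481000727195, 'rvec': array([ 0.95746385, -2.40581956,  1.14381742]), 'tvec': array([0.43248187, 0.32332867, 0.77423846])}
top {'fovy': 47.1810367730465, 'cx': 320.4846860072346, 'cy': 199.75349263458878, 'k1': -0.010652618551676511, 'rvec': array([ 2.18703869, -2.03121921,  0.20642284]), 'tvec': array([-0.03281496,  0.61708531,  1.01400663])}
{'t': 0.1, 'joints': array([-1.36149848e+00,  4.94095047e-01,  1.34599662e+00,  3.44514964e-05,
        1.30249134e+00, -9.54976998e-02]), 'dq': array([-2.42704216e-03, -7.24491072e-04, -1.92199194e-03, -8.09605645e-04,
       -8.30584315e-05, -4.13211435e-05]), 'joint_torque': array([-3.18648233e-05, -8.83591461e+01, -3.84564078e+01, -3.49673355e-04,
        5.17041452e-03,  8.71589350e-06]), 'tcp_pos': array([ 0.18751642, -0.59590389,  0.22150063]), 'ee_rot': array([-3.10420437e+00, -4.76756043e-01,  3.63676520e-05]), 'ft_force': array([-0.06782112, -0.33791728, -0.30862229]), 'wrist_torque': array([ 0.03685545, -0.02665012, -0.01638682]), 'gripper_width': 0.08540458840733746} 0.017
```

View pics/side0.png

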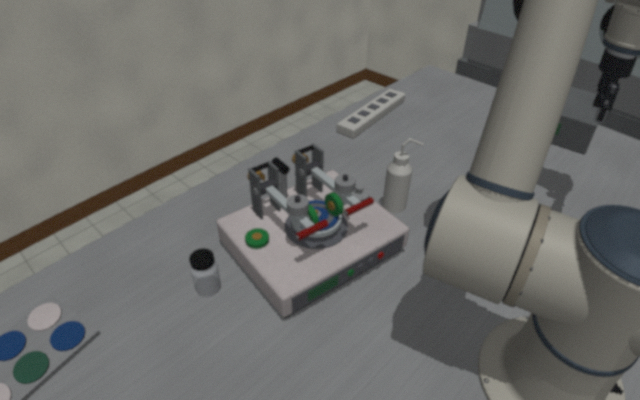

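View pics/top0.png

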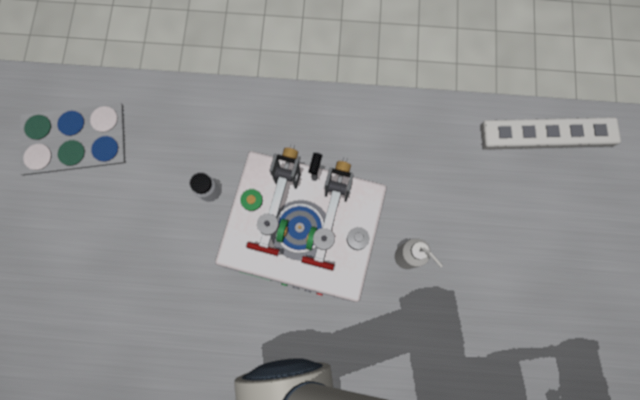

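The top view shows the left grip near (263,248), the right grip near (318,263), the wash bottle at (415,253), the jar at (203,185), the spare wheel at (251,200) and the spare weight at (358,238). Next I'll enlarge and measure.

Run:
```python
from h import *
z=np.load('f_top.npz'); im,d=z['im'],z['d']
cv2.imwrite('pics/topc.png',cv2.resize(im[140:310,190:450],None,fx=3,fy=3,interpolation=cv2.INTER_CUBIC)[...,::-1])
for n in('top','side'):
    z=np.load(f'f_{n}.npz'); im,d=z['im'].astype(int),z['d']
    m=((im[...,0]>110)&(im[...,1]<60)&(im[...,2]<70)).astype(np.uint8)
    k,l,s,c=cv2.connectedComponentsWithStats(m)
    for i in range(1,k):
        if s[i,4]<40: continue
        v,u=np.where(l==i); dd=d[v,u]; P=unproj(n,u,v,dd)
        print(n,s[i],c[i],np.median(P,0).round(4),P.min(0).round(3),P.max(0).round(3))
        # line fit at fixed z=0.156
        (uu,vv)=c[i]
z=np.load('f_top.npz');d=z['d'];v,u=np.mgrid[0:400,0:640];P=unproj('top',u,v,d)
m=(abs(P[...,2]-0.075)<0.006)&(d>0)&(u>200)&(u<400)&(v>140)&(v<310)
pts=P[m][:,:2].astype(np.float32); print(len(pts),np.median(P[m][:,2]),cv2.minAreaRect(pts*1000)); print(cv2.boxPoints(cv2.minAreaRect(pts*1000)))
```

```text
top [247 243  31  12 127] [261.86614173 248.50393701] [0.485  0.1257 0.1583] [ 0.401 -0.004  0.152] [0.495 0.158 1.118]
top [302 257  31  12 132] [316.90909091 263.        ] [0.4633 0.0086 0.1579] [ 0.401 -0.023  0.153] [0.474 0.04  1.118]
11451 0.07559114486582383 ((558.431640625, 57.78019714355469), (479.9443664550781, 279.47015380859375), 79.50636291503906)
[[ 377.32837 -152.72905]
 [ 652.1244  -203.62791]
 [ 739.5349   268.28943]
 [ 464.7389   319.1883 ]]
```

View pics/topc.png

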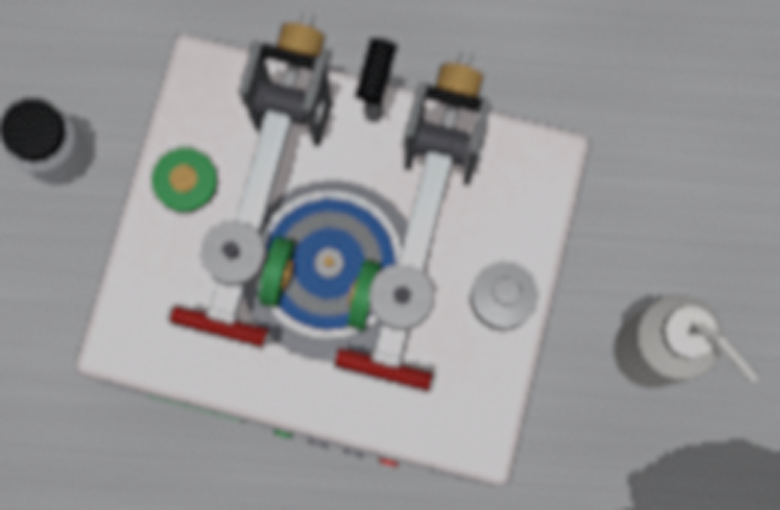

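```bash
cat >> h.py <<'E'
def onz(n,u,v,z):
    a=unproj(n,u,v,1.0); c,f,R,t=cam(n); o=-R.T@t
    return o+(a-o)*(z-o[2])/(a[2]-o[2])
E
python3 - <<'E'
from h import *
def C(u,v,z): return onz('top',190+(u-1)/3,140+(v-1)/3,z)
tl,tr,br,bl=[C(u,v,.075) for u,v in((178,36),(588,140),(508,485),(78,372))]
print('corners',tl,tr,br,bl); print('len',[np.linalg.norm(a-b).round(4) for a,b in((tl,tr),(bl,br),(tl,bl),(tr,br))])
cen=(tl+tr+br+bl)/4; ex=(tl+tr-br-bl);ey=(tl+bl-tr-br)
y1=np.arctan2(ex[1],ex[0]);y2=np.arctan2(-ey[0],ey[1]); print('cen',cen,'yaw',np.degrees([y1,y2]))
gl=[C(u,v,.152) for u,v in((171,316),(266,338))]; gr=[C(u,v,.152) for u,v in((336,358),(432,382))]
for g in(gl,gr):
    e=g[0]-g[1]; print('grip',(g[0]+g[1])/2,np.linalg.norm(e),np.degrees(np.arctan2(-e[0],e[1])))
yaw=(y1+y2)/2
c,s=np.cos(yaw),np.sin(yaw)
for y in(60,-60):
    p=np.array([85-168,y])/1000; print('pred',cen[0]+c*p[0]-s*p[1],cen[1]+s*p[0]+c*p[1])
for nm,u,v,z in(('bottle',668,340,.15),('jar',34,130,.095),('wt',504,297,.11),('whl',185,180,.088),('panel',329,262,.112)):
    w=C(u,v,z); q=w-cen; print(nm,w,'tester',c*q[0]+s*q[1],-s*q[0]+c*q[1])
E
```

```text
corners [0.71925923 0.19073669 0.075     ] [ 0.65855878 -0.13708639  0.075     ] [ 0.39160103 -0.08986796  0.075     ] [0.45067457 0.23815205 0.075     ]
len [np.float64(0.3334), np.float64(0.3333), np.float64(0.2727), np.float64(0.2711)]
cen [0.5550234 0.0504836 0.075    ] yaw [-10.02108481 -10.34964281]
grip [0.48553844 0.12552385 0.152     ] 0.06891372882133966 -8.70369654057717
grip [0.46422696 0.00731736 0.152     ] 0.06906352825636479 -9.706002343571052
pred 0.4839414137458441 0.1242152136956125
pred 0.46272141509795395 0.006106316243373357
bottle [ 0.49989741 -0.19015255  0.15      ] tester -0.011704757923632111 -0.24659202858510992
jar [0.63022986 0.28925074 0.095     ] tester 0.03179928180139748 0.24830336858262295
wt [ 0.5267014  -0.07632518  0.11      ] tester -0.005451649376574195 -0.12981865369465617
whl [0.60118183 0.17081311 0.088     ] tester 0.024152745500662667 0.1265955645661986
panel [0.54282373 0.05418786 0.112     ] tester -0.012662449580329027 0.0014885749224393093
```

```bash
cat >> h.py <<'E'
from scipy.spatial.transform import Rotation as Ro, Slerp
YAW=np.radians(-10.1)
F=np.array([np.cos(YAW),np.sin(YAW),0]); UP=np.array([0,0,1.]); RT=np.cross(F,UP)
BAR={'R':np.array([.4635,.0065,.150]),'L':np.array([.4850,.1250,.150])}
def Rot(al):
    a=np.radians(al); n=F*np.sin(a)+UP*np.cos(a); d=F*np.cos(a)-UP*np.sin(a)
    return np.column_stack([n,np.cross(d,n),d])
def tgt(arm,th,al,off=19,tip=10,lat=0):
    "off: finger axis to bar centre mm; tip: tip past contact mm"
    H=BAR[arm]+.168*F; t=np.radians(th)
    b=H-.168*np.cos(t)*F+.168*np.sin(t)*UP; R=Rot(al)
    return b-R[:,0]*off/1e3+R[:,2]*(tip-17)/1e3+RT*lat/1e3,R
def inc(p,R,q,S):
    return np.r_[R.T@(q-p)*1000,np.degrees(Ro.from_matrix(R.T@S).as_rotvec())]
def cur():
    s=env.state(); return s['tcp_pos'],Ro.from_rotvec(s['ee_rot']).as_matrix(),s
def lin(p,R,q,S,n):
    out=[];sl=Slerp([0,1],Ro.from_matrix([R,S]))
    for k in range(1,n+1):
        a=p+(q-p)*k/n; A=sl(k/n).as_matrix(); b=p+(q-p)*(k-1)/n; B=sl((k-1)/n).as_matrix()
        out.append(inc(b,B,a,A))
    return np.round(out,1)
E
python3 - <<'E'
from h import *
p,R,s=cur(); print(R.round(3))
p1=p+[0,0,.15]
q=np.array([.36,.0,.37])
print(np.linalg.norm(q-p1)); print(lin(p1,R,q,Rot(90),20)[[0,10,19]])
E
```

```text
[[ 0.954  0.3   -0.   ]
 [ 0.3   -0.954  0.001]
 [ 0.    -0.001 -1.   ]]
0.6203662526740954
[[ 17.2 -25.8   0.1  -0.    0.    1.4]
 [ 10.5 -29.2   0.1  -0.    0.    1.4]
 [  4.  -30.8   0.1  -0.    0.    1.4]]
```

Emit:
{"name": "apply_moves", "arguments": {"increments": [0,0,-30,0,0,0,255,0,0,-30,0,0,0,255,0,0,-30,0,0,0,255,0,0,-30,0,0,0,255,0,0,-30,0,0,0,255], "force": 20}}

```text
t: 0.6
tcp_pos: [0.1875, -0.5959, 0.373]
ee_rot: [-3.105, -0.477, 0.0]
ft_force: [0.5, 0.2, 0.2]
gripper_width: 0.0123
```

Emit:
{"name": "apply_moves", "arguments": {"increments": [17,-26,0,0,0,1.4,255,16.5,-26,0,0,0,1.4,255,16,-27,0,0,0,1.4,255,15,-27,0,0,0,1.4,255,14.5,-27,0,0,0,1.4,255,14,-28,0,0,0,1.4,255,13,-28,0,0,0,1.4,255,12.5,-28.5,0,0,0,1.4,255]}}

```text
t: 1.4
tcp_pos: [0.2561, -0.3564, 0.3718]
ee_rot: [-3.137, -0.17, 0.0]
ft_force: [0.4, 0.4, -0.2]
gripper_width: -0.0002
```

Emit:
{"name": "apply_moves", "arguments": {"increments": [12,-29,0,0,0,1.4,255,11,-29,0,0,0,1.4,255,10.5,-29,0,0,0,1.4,255,10,-29.5,0,0,0,1.4,255,9,-30,0,0,0,1.4,255,8,-30,0,0,0,1.4,255,7.5,-30,0,0,0,1.4,255,7,-30,0,0,0,1.4,255]}}

```text
t: 2.2
tcp_pos: [0.3254, -0.1178, 0.3719]
ee_rot: [-3.139, 0.137, 0.0]
ft_force: [0.8, -0.4, -0.2]
gripper_width: -0.0
```

Run:
```python
from h import *
p,R,s=cur(); print(p,s['joints'].round(3),s['gripper_width'])
for al in(70,60,50):
    q,S=tgt('R',0,al); q=q-S[:,2]*.06-S[:,0]*.006; print(al,q,inc(p,R,q,S).round(1))
```

```text
[ 0.32535331 -0.11784568  0.37188745] [-0.521 -0.063  1.681  0.     1.524  1.138] -1.402058420510567e-05
70 [0.41781151 0.01463836 0.2044089 ] [  80.6 -140.   167.5   -0.9   20.     5. ]
60 [0.40920402 0.01617159 0.1955237 ] [  71.9 -140.8  176.4   -1.3   30.     5. ]
50 [0.4022463  0.01741095 0.18525529] [  64.8 -141.4  186.6   -1.8   40.     4.9]
```

Run:
```python
from h import *
p,R,s=cur()
q,S=tgt('R',0,60); q=q-S[:,2]*.06-S[:,0]*.006; a=q+[-.02,0,.1]
print(lin(p,R,a,S,8)); print(lin(a,S,q,S,5))
```

```text
[[  6.5 -17.4   9.5  -0.2   3.7   0.6]
 [  5.7 -17.5   9.9  -0.2   3.7   0.6]
 [  4.8 -17.6  10.2  -0.2   3.7   0.6]
 [  4.  -17.6  10.4  -0.2   3.7   0.6]
 [  3.1 -17.7  10.6  -0.2   3.7   0.6]
 [  2.2 -17.8  10.7  -0.2   3.7   0.6]
 [  1.3 -17.8  10.8  -0.2   3.7   0.6]
 [  0.4 -17.9  10.8  -0.2   3.7   0.6]]
[[-6.6 -0.7 19.3  0.   0.   0. ]
 [-6.6 -0.7 19.3  0.   0.   0. ]
 [-6.6 -0.7 19.3  0.   0.   0. ]
 [-6.6 -0.7 19.3  0.   0.   0. ]
 [-6.6 -0.7 19.3  0.   0.   0. ]]
```

Emit:
{"name": "apply_moves", "arguments": {"increments": [6.5,-17.4,9.5,-0.2,3.7,0.6,255,5.7,-17.5,9.9,-0.2,3.7,0.6,255,4.8,-17.6,10.2,-0.2,3.7,0.6,255,4,-17.6,10.4,-0.2,3.7,0.6,255,3,-17.7,10.6,-0.2,3.7,0.6,255,2.2,-17.8,10.7,-0.2,3.7,0.6,255,1.3,-17.8,10.8,-0.2,3.7,0.6,255,0.4,-17.9,10.8,-0.2,3.7,0.6,255]}}

```text
t: 3.0
tcp_pos: [0.3888, 0.0157, 0.2951]
ee_rot: [2.978, -0.257, 0.792]
ft_force: [0.2, -1.7, 0.2]
gripper_width: -0.0004
```

Run:
```python
from h import *
p,R,s=cur(); print(p,s['joints'].round(3))
q,S=tgt('R',0,60); q=q-S[:,2]*.06-S[:,0]*.006
print(inc(p,R,q,S).round(1))
im,d=env.grab_frame('side'); cv2.imwrite('pics/side1.png',cv2.resize(im[40:340,150:550],None,fx=2,fy=2)[...,::-1])
```

```text
[0.38883971 0.01571163 0.2951367 ] [-0.06  -0.163  2.111 -0.096  0.678  1.743]
[-32.2  -4.4  96.3   0.1   0.2   0.3]
```

View pics/side1.png

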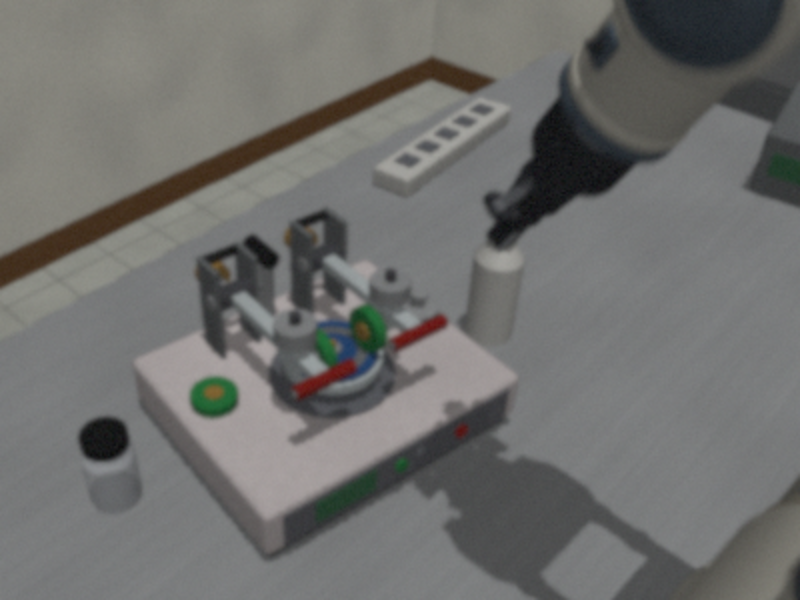

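The gripper at (500,240) is in front of and above the right grip. The bottle is behind it in the picture and clear. Descending to the pre-contact pose.

Emit:
{"name": "apply_moves", "arguments": {"increments": [-6.4,-0.9,19.2,0,0,0.3,255,-6.4,-0.9,19.2,0,0,0,255,-6.4,-0.9,19.2,0,0.2,0,255,-6.4,-0.9,19.2,0,0,0,255,-6.4,-0.9,19.2,0,0,0,255,0,0,0,0,0,0,255]}}

```text
t: 3.65
tcp_pos: [0.4081, 0.0154, 0.1939]
ee_rot: [2.979, -0.264, 0.786]
ft_force: [-0.6, -0.3, 0.7]
gripper_width: 0.0004
```

Run:
```python
from h import *
p,R,s=cur(); print(p,s['joints'].round(3))
for x in(60,0):
  q,S=tgt('R',0,60); q=q-S[:,2]*x/1e3-S[:,0]*.006
  print(inc(p,R,q,S).round(1))
im,d=env.grab_frame('side'); cv2.imwrite('pics/side2.png',cv2.resize(im[120:320,200:460],None,fx=3,fy=3)[...,::-1])
```

```text
[0.40814326 0.01540502 0.19393675] [-0.054  0.09   2.278 -0.244  0.269  1.912]
[ 1.6 -0.9 -0.9  0.2  0.4  0. ]
[ 2.  -1.2 59.1  0.2  0.4  0. ]
```

View pics/side2.png

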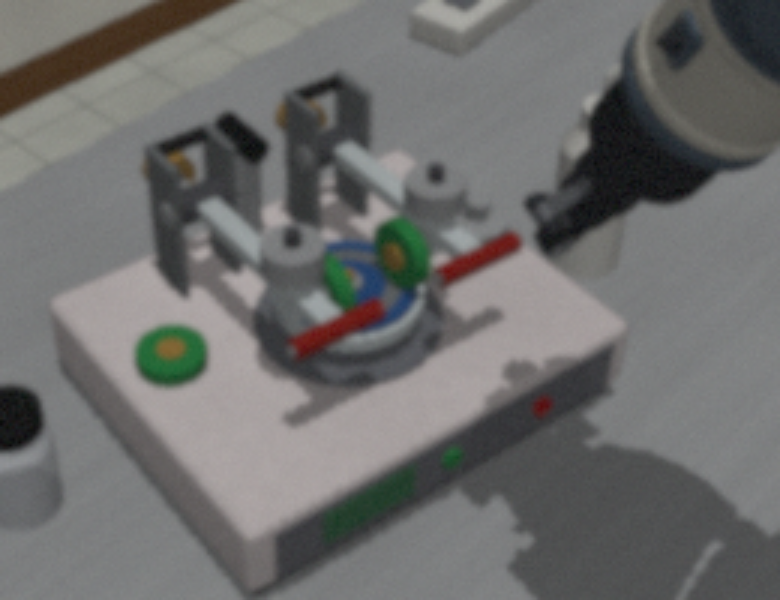

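Run:
```python
from h import *
p,R,s=cur(); print((proj('side',p+R[:,2]*.017)-[200,120])*3+1, (proj('side',BAR['R'])-[200,120])*3+1, (proj('side',BAR['L'])-[200,120])*3+1)
q,S=tgt('R',0,65,off=27); a=q-S[:,2]*.05
print(lin(p,R,a,S,3),lin(a,S,q,S,5))
```

```text
[[530.37886888 256.94837346]] [[478.27114312 255.65392993]] [[337.12529458 325.7794103 ]]
[[ 1.3 -0.3  2.6  0.1 -1.5  0. ]
 [ 1.4 -0.3  2.6  0.1 -1.5  0. ]
 [ 1.5 -0.3  2.5  0.1 -1.5  0. ]] [[-0.  0. 10.  0.  0.  0.]
 [-0.  0. 10.  0.  0.  0.]
 [ 0. -0. 10.  0.  0.  0.]
 [-0.  0. 10.  0.  0.  0.]
 [-0.  0. 10.  0.  0.  0.]]
```

Emit:
{"name": "apply_moves", "arguments": {"increments": [1.4,-0.3,2.6,0.1,-1.5,0,255,1.4,-0.3,2.6,0.1,-1.5,0,255,1.4,-0.3,2.6,0.1,-1.5,0,255,0,0,10,0,0,0,255,0,0,10,0,0,0,255,0,0,10,0,0,0,255]}}

```text
t: 4.3
tcp_pos: [0.4297, 0.0128, 0.1651]
ee_rot: [3.018, -0.266, 0.681]
ft_force: [0.6, -0.2, -0.2]
gripper_width: -0.0005
```

Run:
```python
from h import *
p,R,s=cur(); print(p,s['joints'].round(3),s['ft_force'])
q,S=tgt('R',0,65,off=27)
print(inc(p,R,q,S).round(1))
im,d=env.grab_frame('side'); 
im=im.copy()
I=cv2.resize(im[160:260,300:430],None,fx=6,fy=6,interpolation=cv2.INTER_CUBIC)[...,::-1].copy()
f=lambda P:tuple(int(x) for x in ((proj('side',P)[0]-[300,160])*6+3))
for dx in(-.011,.011): 
    cv2.line(I,f(p+R[:,2]*.017+R[:,0]*dx),f(p-R[:,2]*.03+R[:,0]*dx),(0,255,255),1)
cv2.imwrite('pics/side3.png',I)
```

```text
[0.42972182 0.01278664 0.16505361] [-0.076  0.192  2.226 -0.145  0.284  1.801] [ 0.5543196  -0.15281343 -0.15452706]
[-2.4  0.3 21.1 -0.1 -0.4  0. ]
```

View pics/side3.png

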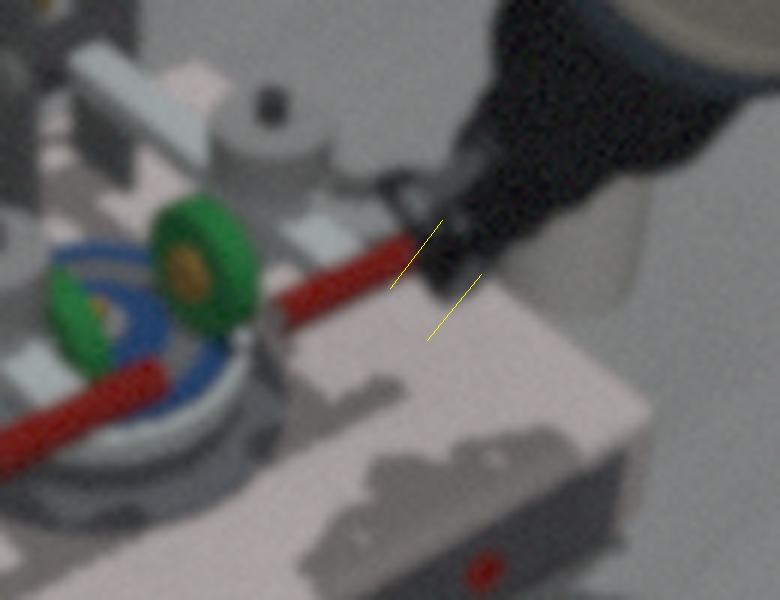

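Run:
```python
from h import *
p,R,s=cur(); R=R
im,d=env.grab_frame('side')
v,u=np.mgrid[176:225,355:415]; P=unproj('side',u,v,d[v,u]); L=(P-p)@R*1000
dark=(im[v,u].max(-1)<85)&(d[v,u]>0)
print('rows v, tool-frame x/y/z')
for vv in range(180,216,3):
    for uu in range(360,395,3):
        if dark[vv-176,uu-355]: print((uu,vv),L[vv-176,uu-355].round().astype(int),end=' ')
    print()
im2,d2=env.grab_frame('top'); cv2.imwrite('pics/top3.png',cv2.resize(im2[180:330,230:430],None,fx=4,fy=4,interpolation=cv2.INTER_CUBIC)[...,::-1])
```

```text
rows v, tool-frame x/y/z
(378, 180) [   7  -39 -124] (381, 180) [   3  -39 -131] (384, 180) [  -1  -38 -136] (387, 180) [  -5  -37 -142] (390, 180) [ -10  -38 -149] (393, 180) [ -13  -36 -153] 
(378, 183) [   4  -38 -118] (381, 183) [   0  -37 -123] (384, 183) [  -5  -39 -132] (387, 183) [  -8  -36 -136] (390, 183) [ -13  -37 -143] (393, 183) [ -16  -35 -147] 
(375, 186) [   4  -43 -112] (378, 186) [   0  -40 -115] (381, 186) [  -3  -37 -118] (384, 186) [  -8  -39 -128] (387, 186) [ -12  -37 -131] (390, 186) [ -13  -27 -126] (393, 186) [ -19  -34 -141] 
(363, 189) [  12  -59 -100] (366, 189) [   9  -56 -103] (369, 189) [  8 -46 -97] (375, 189) [  -1  -46 -111] (378, 189) [  -4  -43 -114] (381, 189) [  -9  -43 -121] (384, 189) [ -11  -38 -121] (387, 189) [ -12  -27 -114] (390, 189) [ -13  -18 -109] (393, 189) [ -17  -16 -114] 
(360, 192) [70 68 95] (363, 192) [   7  -62 -100] (366, 192) [   3  -60 -104] (372, 192) [  -2  -52 -107] (375, 192) [  -5  -48 -108] (378, 192) [  2 -17 -75] (381, 192) [ -11  -39 -111] (384, 192) [ -11  -29 -104] (387, 192) [-12 -19 -98] (390, 192) [ -16  -18 -105] (393, 192) [ -20  -17 -111] 
(366, 195) [  0 -60 -99] (372, 195) [  -6  -52 -102] (375, 195) [ -6 -42 -95] (378, 195) [  1 -10 -60] (381, 195) [ -6 -16 -76] (384, 195) [-11 -17 -84] (387, 195) [-16 -18 -93] (390, 195) [-18 -13 -93] (393, 195) [-17   4 -79] 
(366, 198) [ -4 -62 -95] (369, 198) [  -8  -60 -101] (372, 198) [ -11  -57 -103] (375, 198) [-11 -45 -94] (378, 198) [ -5 -17 -63] (381, 198) [ -9 -16 -70] (384, 198) [-14 -16 -77] (387, 198) [-18 -15 -83] (390, 198) [-13  14 -53] 
(369, 201) [-12 -63 -99] (372, 201) [-14 -57 -98] (375, 201) [-13 -42 -85] (378, 201) [ -8 -15 -55] (381, 201) [-12 -14 -62] (384, 201) [-13  -4 -56] 
(369, 204) [  3 -14 -25] (372, 204) [-13 -43 -74] (375, 204) [-13 -32 -66] (378, 204) [ -9  -9 -41] (381, 204) [-12  -3 -40] 
(372, 207) [ -6 -15 -28] (375, 207) [ -8  -8 -26] (378, 207) [-12  -5 -30]
```

View pics/top3.png

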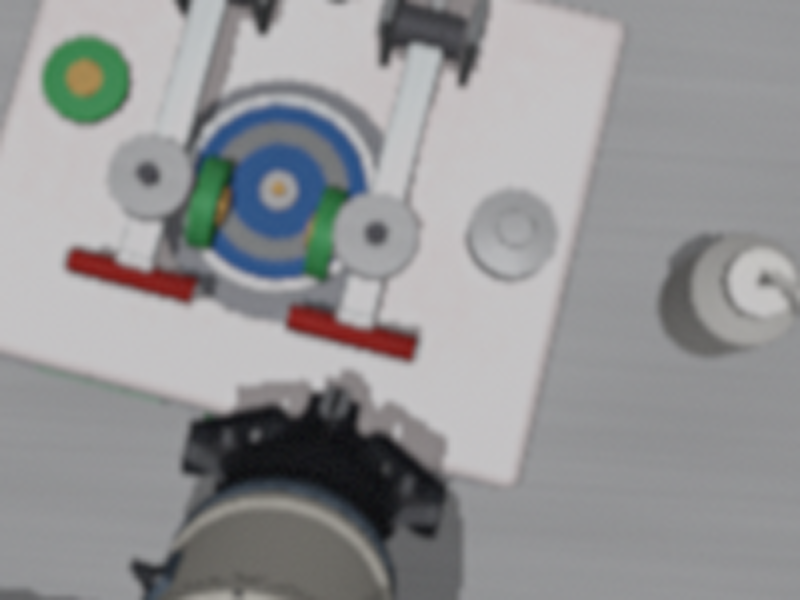

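Run:
```python
from h import *
p,R,s=cur()
print('nose',env.nose_length, 'tip proj top', (proj('top',p+R[:,2]*.017)[0]-[230,180])*4, 'z=-20',(proj('top',p-R[:,2]*.02)[0]-[230,180])*4)
im,d=env.grab_frame('top')
v,u=np.mgrid[272:290,306:322]; P=unproj('top',u,v,d[v,u]); L=(P-p)@R*1000
for vv in range(272,290,2):
    print(vv,[tuple(L[vv-272,k].round().astype(int))+(int(P[vv-272,k,2]*1000),int(im[vv,306+k].mean())) for k in range(2,16,3)])
im,d=env.grab_frame('side')
cv2.imwrite('pics/side4.png',cv2.resize(im[180:230,350:410],None,fx=12,fy=12,interpolation=cv2.INTER_CUBIC)[...,::-1])
```

```text
nose 0.017 tip proj top [338.42960115 385.32146412] z=-20 [329.78585385 413.71421196]
272 [(np.int64(-24), np.int64(-18), np.int64(86), 76, 195), (np.int64(-23), np.int64(-12), np.int64(89), 74, 195), (np.int64(-23), np.int64(-5), np.int64(92), 71, 190), (np.int64(-20), np.int64(1), np.int64(89), 75, 171), (np.int64(-18), np.int64(8), np.int64(88), 77, 191)]
274 [(np.int64(-27), np.int64(-17), np.int64(82), 78, 194), (np.int64(-26), np.int64(-11), np.int64(85), 76, 174), (np.int64(-24), np.int64(-4), np.int64(84), 78, 158), (np.int64(-23), np.int64(2), np.int64(86), 76, 133), (np.int64(-21), np.int64(9), np.int64(85), 78, 156)]
276 [(np.int64(-30), np.int64(-16), np.int64(78), 81, 182), (np.int64(-30), np.int64(-10), np.int64(83), 76, 147), (np.int64(-29), np.int64(-3), np.int64(84), 76, 106), (np.int64(-26), np.int64(4), np.int64(81), 80, 129), (np.int64(-26), np.int64(10), np.int64(87), 74, 133)]
278 [(np.int64(10), np.int64(-11), np.int64(-23), 189, 106), (np.int64(12), np.int64(-5), np.int64(-23), 190, 99), (np.int64(13), np.int64(1), np.int64(-23), 190, 54), (np.int64(13), np.in
[... 757 characters left out ...]
4(14), np.int64(4), np.int64(-52), 218, 70), (np.int64(16), np.int64(10), np.int64(-53), 219, 24), (np.int64(-41), np.int64(14), np.int64(79), 75, 120)]
286 [(np.int64(19), np.int64(-6), np.int64(-77), 242, 16), (np.int64(5), np.int64(-1), np.int64(-45), 207, 21), (np.int64(14), np.int64(5), np.int64(-61), 226, 28), (np.int64(385), np.int64(20), np.int64(-872), 1117, 21), (np.int64(-46), np.int64(15), np.int64(78), 74, 128)]
288 [(np.int64(18), np.int64(-4), np.int64(-85), 249, 20), (np.int64(2), np.int64(0), np.int64(-48), 208, 22), (np.int64(19), np.int64(6), np.int64(-80), 245, 19), (np.int64(19), np.int64(12), np.int64(-76), 241, 19), (np.int64(10), np.int64(17), np.int64(-53), 216, 91)]
```

View pics/side4.png

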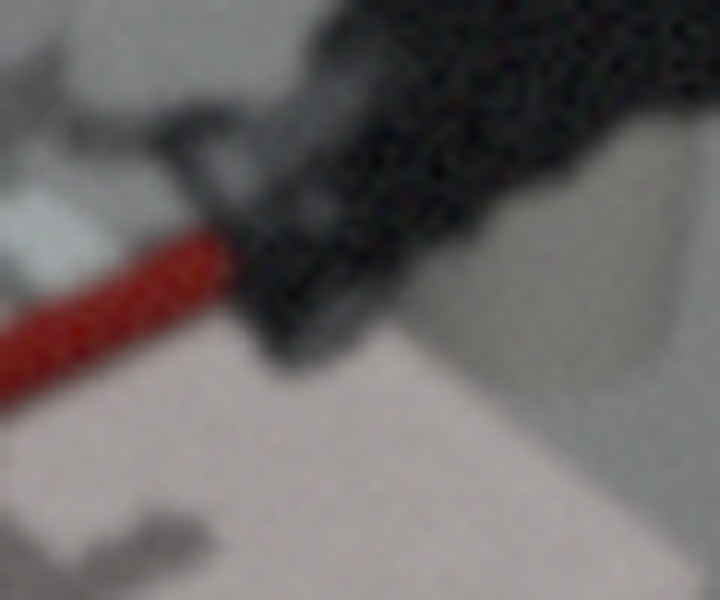

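Run:
```python
from h import *
z=np.load('f_side.npz'); im,d=z['im'],z['d']
p=np.array([.18751642,-.59590389,.22150063]);R=Ro.from_rotvec([-3.10420437e+00,-4.76756043e-01,0]).as_matrix()
print('tip proj',proj('side',p+R[:,2]*.004),proj('side',p))
I=cv2.resize(im[60:140,580:640],None,fx=8,fy=8-1,interpolation=cv2.INTER_CUBIC)[...,::-1]; cv2.imwrite('pics/s0.png',I)
for vv in range(84,124,3):
    print(vv,[(uu,)+tuple(int(x) for x in ((unproj('side',uu,vv,d[vv,uu])-p)@R*1000)) for uu in range(594,620,3) if im[vv,uu].max()<75 and d[vv,uu]>0])
# now, current
p,R,s=cur(); im,d=env.grab_frame('side')
for vv in range(196,212,1):
    print(vv,[(uu,)+tuple(int(x) for x in ((unproj('side',uu,vv,d[vv,uu])-p)@R*1000)) for uu in range(364,384,2) if d[vv,uu]>0 and d[vv,uu]<1.16 and not(im[vv,uu,0]>100)])
```

```text
tip proj [[592.67594549 122.55871861]] [[593.23512636 121.18132238]]
84 [(597, -116, 827, 199), (600, 13, 21, -90), (603, 15, -23, -108), (606, 9, -26, -110), (609, 10, -65, -126), (612, 2, -55, -124), (615, -6, -43, -121), (618, -17, -18, -114)]
87 [(594, -110, 835, 217), (597, -121, 833, 213), (600, 9, 30, -79), (603, 13, -25, -101), (606, 8, -36, -107), (609, 8, -68, -120), (612, 1, -66, -121), (615, -3, -69, -124), (618, -11, -63, -123)]
90 [(597, 10, 48, -63), (600, 17, -26, -93), (603, 11, -30, -96), (606, 11, -65, -111), (609, 6, -68, -113), (612, 0, -65, -114), (615, -5, -72, -118), (618, -12, -69, -119)]
93 [(597, 8, 46, -57), (600, 14, -27, -86), (603, 7, -23, -86), (606, 10, -71, -106), (609, 3, -68, -106), (612, -2, -71, -109), (615, -8, -68, -110), (618, -201, 796, 204)]
96 [(597, 6, 40, -51), (600, 14, -39, -83), (603, 8, -40, -85), (606, 8, -72, -99), (609, 1, -70, -100), (612, -4, -68, -101), (615, -11, -68, -103), (618, -206, 798, 217)]
99 [(594, 9, 46, -39), (597, 4, 40, -43), (600, -3, 43, -44), (603, 12, -74, -91), (606, 4, -67, -90), (609, 0, -71, -94), (612, -6,
[... 3161 characters left out ...]
5, -35), (380, -12, -10, -48), (382, -12, 0, -39)]
205 [(364, 18, 4, 20), (366, 16, 9, 21), (368, 4, -13, -17), (370, 1, -12, -21), (374, -13, -33, -62), (376, -13, -27, -59), (378, -9, -6, -35), (380, -12, -5, -38), (382, -11, 5, -28)]
206 [(364, 16, 4, 22), (370, 0, -13, -21), (372, -4, -15, -29), (374, -13, -31, -57), (376, -7, -6, -27), (378, -11, -7, -34), (380, -12, 0, -30), (382, 43, 172, 201)]
207 [(372, -5, -13, -25), (374, -7, -11, -27), (376, -9, -7, -26), (378, -11, -3, -27), (380, -12, 2, -23)]
208 [(372, -6, -14, -23), (374, -8, -10, -23), (376, -10, -6, -24), (378, -11, -1, -21)]
209 [(372, -8, -15, -23), (374, -8, -6, -16), (376, -11, -6, -22)]
210 [(374, -9, -5, -12)]
211 []
```

View pics/s0.png

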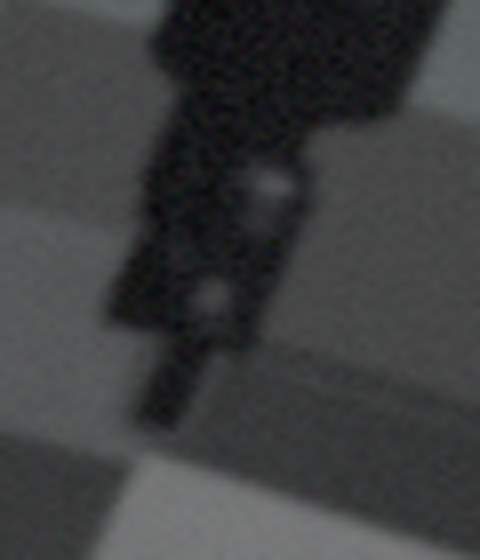

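The picture and depth in both cameras put the shut fingertips about 30 mm behind where nose_length says. They're at tool z ≈ -15 to -20 instead of +17. I'll go forward in small steps and trust what I see and feel.

Emit:
{"name": "apply_moves", "arguments": {"increments": [-1,0,10,0,0,0,255,-1,0,10,0,0,0,255,0,0,7,0,0,0,255,0,0,7,0,0,0,255,0,0,0,0,0,0,255]}}

```text
t: 5.1
tcp_pos: [0.4418, 0.0106, 0.132]
ee_rot: [3.018, -0.266, 0.678]
ft_force: [-1.0, -0.2, 0.2]
gripper_width: -0.0
```

```bash
cat > look.py <<'E'
import sys
from h import *
arm,al,tag=sys.argv[1],float(sys.argv[2]),sys.argv[3]
p,R,s=cur(); print(p,s['joints'].round(3),s['ft_force'].round(1))
q,S=tgt(arm,0,al,off=25,tip=8+32); print('to pre-contact',inc(p,R,q,S).round(1))
im,d=env.grab_frame('side'); c=(proj('side',BAR[arm])[0]).astype(int)
a=cv2.resize(im[c[1]-55:c[1]+45,c[0]-65:c[0]+65],None,fx=6,fy=6,interpolation=cv2.INTER_CUBIC)[...,::-1]
cv2.imwrite(f'pics/{tag}s.png',a)
im,d=env.grab_frame('top'); c=(proj('top',BAR[arm])[0]).astype(int)
a=cv2.resize(im[c[1]-50:c[1]+50,c[0]-65:c[0]+65],None,fx=6,fy=6,interpolation=cv2.INTER_CUBIC)[...,::-1]
cv2.imwrite(f'pics/{tag}t.png',a)
E
python3 look.py R 65 a
```

```text
[0.44183599 0.01063714 0.13195451] [-0.08   0.296  2.248 -0.244  0.163  1.898] [-1.  -0.2  0.2]
to pre-contact [ 2.5  0.3 16.  -0.1 -0.3  0. ]
```

View pics/as.png

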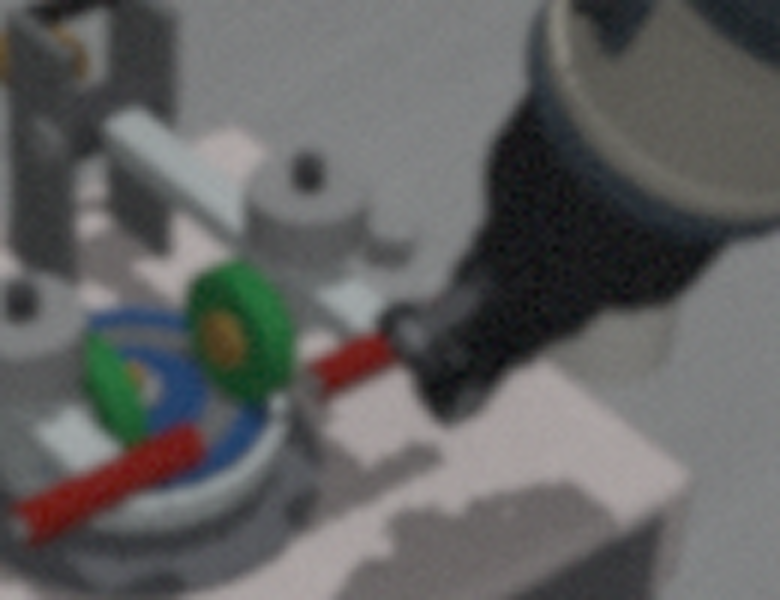

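View pics/at.png

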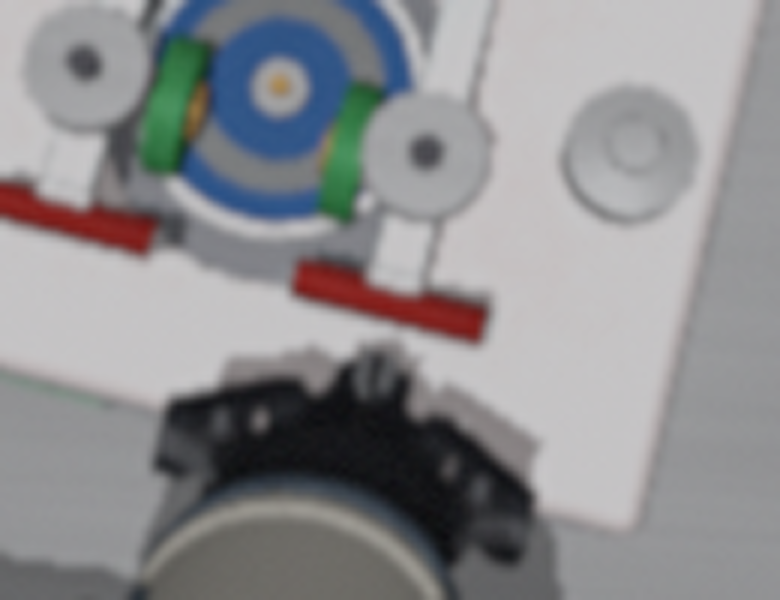

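Run:
```python
from h import *
p,R,s=cur()
a,S=tgt('R',0,70,off=26,tip=-6+32); print(lin(p,R,a,S,3))
b,S=tgt('R',0,70,off=26,tip=8+32); print(lin(a,S,b,S,2))
```

```text
[[ 0.3  0.1  0.1 -0.  -1.8  0. ]
 [ 0.3  0.1  0.1 -0.  -1.8  0. ]
 [ 0.3  0.1  0.  -0.  -1.8  0. ]]
[[ 0. -0.  7.  0.  0.  0.]
 [ 0. -0.  7.  0.  0.  0.]]
```

Emit:
{"name": "apply_moves", "arguments": {"increments": [0.3,0.1,0,0,-1.8,0,255,0.3,0.1,0,0,-1.8,0,255,0.3,0.1,0,0,-1.8,0,255,0,0,7,0,0,0,255,0,0,7,0,0,0,255,0,0,0,0,0,0,255]}}

```text
t: 5.8
tcp_pos: [0.4466, 0.0095, 0.1185]
ee_rot: [3.055, -0.269, 0.535]
ft_force: [-0.4, 0.9, 0.9]
gripper_width: 0.0
```

```bash
python3 look.py R 70 b
```

```text
[0.44662365 0.0095141  0.1185166 ] [-0.092  0.329  2.174 -0.093  0.294  1.74 ] [-0.4  0.9  0.9]
to pre-contact [ 1.9  0.  -0.7 -0.1  0.1  0. ]
```

View pics/bs.png

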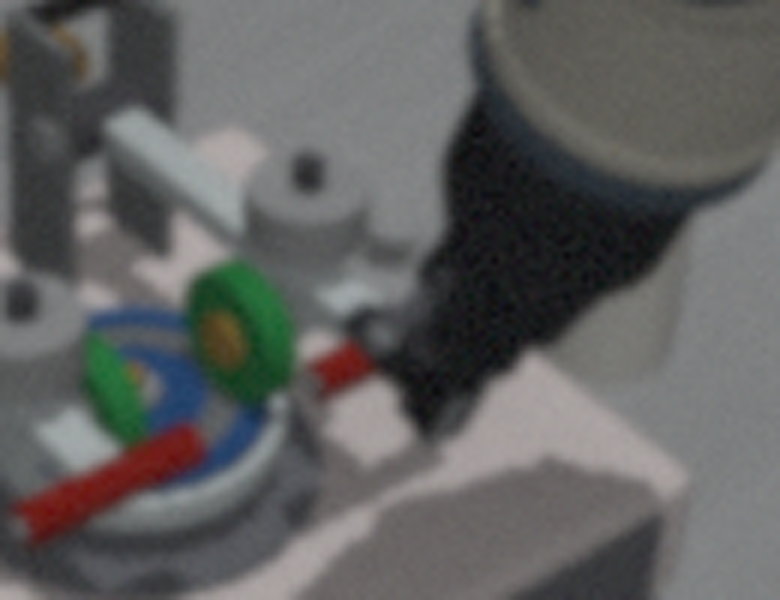

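View pics/bt.png

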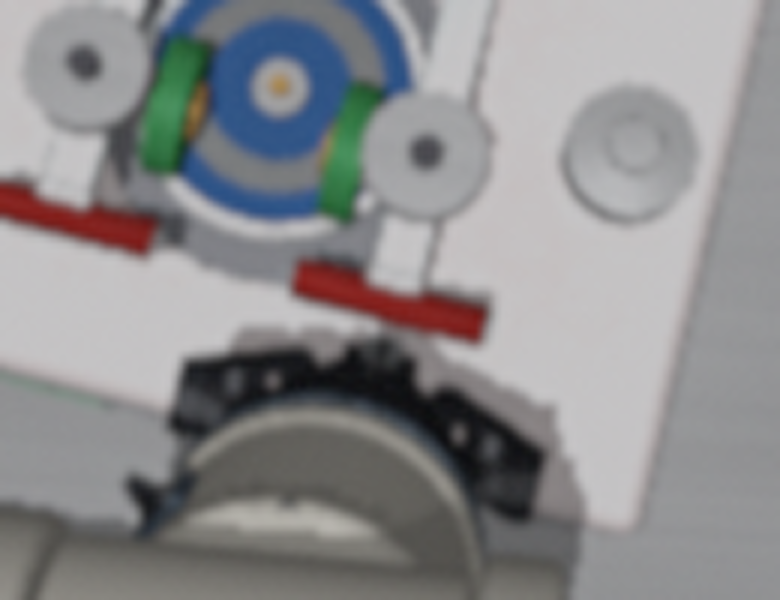

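Run:
```python
from h import *
p,R,s=cur()
a,S=tgt('R',0,66,off=26,tip=15+32); print(lin(p,R,a,S,3))
im,d=env.grab_frame('side'); c=proj('side',BAR['R'])[0].astype(int)-[65,55]
for n in(-15,0,17): print(n,[((proj('side',p+R[:,2]*n/1e3+R[:,0]*x/1e3)[0]-c)*6+3).astype(int) for x in(-11,11)])
for vv in range(c[1]+64,c[1]+76,1):
    print(vv,[(uu,)+tuple(int(x) for x in ((unproj('side',uu,vv,d[vv,uu])-p)@R*1000)) for uu in range(c[0]+62,c[0]+82,2) if d[vv,uu]>0 and im[vv,uu].max()<110])
```

```text
[[ 1.   0.   2.8 -0.   1.4  0. ]
 [ 0.9  0.   2.9 -0.   1.4  0. ]
 [ 0.9  0.   2.9 -0.   1.4  0. ]]
-15 [array([452, 434]), array([413, 385])]
0 [array([438, 456]), array([401, 408])]
17 [array([424, 481]), array([386, 433])]
213 [(360, -12, -53, -86), (362, -12, -46, -81), (364, -13, -40, -77), (366, -12, -30, -69), (368, -12, -24, -65), (370, -11, -14, -56), (372, -12, -9, -55), (374, -11, 0, -45)]
214 [(360, -12, -51, -81), (362, -13, -44, -77), (364, -12, -35, -69), (366, -13, -30, -66), (368, -13, -23, -61), (370, -13, -15, -55), (372, -13, -9, -51), (374, -11, 2, -40)]
215 [(362, -13, -42, -71), (364, -12, -34, -65), (366, -13, -29, -62), (368, -7, -10, -40), (370, -13, -13, -50), (372, -11, -2, -40)]
216 [(362, 0, -14, -28), (364, -13, -33, -61), (366, -14, -29, -60), (368, -8, -9, -37), (370, -10, -6, -38), (372, -11, 0, -34)]
217 [(362, 1, -11, -21), (364, -12, -30, -55), (366, -7, -13, -34), (368, -8, -7, -32), (370, -12, -7, -38), (372, -11, 1, -29)]
218 [(362, 0, -11, -19), (364, -6, -15, -30), (366, -8, -12, -31), (368, -10, -9, -32), (370, -11, -3, -29), (372, -11, 4, -23)]
219 [(362, -2, -14, -20), (364, -6, -14, -27), (366, -9, -12, -28), (368, -12, -9, -31), (370, -12, -2, -26)]
220 [(364, -6, -13, -22), (366, -7, -5, -17), (368, -11, -7, -25), (370, -12, 0, -19)]
221 [(364, -6, -10, -15), (366, -10, -9, -19), (368, -12, -5, -19)]
222 [(364, -6, -7, -9), (366, -9, -6, -13)]
223 [(364, 12, 33, 53), (366, -11, -7, -13)]
224 [(362, 12, 26, 53), (364, 9, 29, 51), (366, 7, 33, 50)]
```

Emit:
{"name": "apply_moves", "arguments": {"increments": [0.5,0,2.8,0,1.4,0,255,0.5,0,2.8,0,1.4,0,255,0.5,0,2.8,0,1.4,0,255,0,0,0,0,0,0,255]}}

```text
t: 6.35
tcp_pos: [0.4507, 0.0089, 0.1119]
ee_rot: [3.027, -0.266, 0.646]
ft_force: [-0.4, 0.5, -0.5]
gripper_width: -0.0002
```

```bash
python3 look.py R 66 c
```

```text
[0.45065719 0.00889113 0.11188037] [-0.086  0.356  2.236 -0.263  0.134  1.913] [-0.4  0.5 -0.5]
to pre-contact [ 2.4  0.1 -6.5 -0.1 -0.1  0. ]
```

View pics/cs.png

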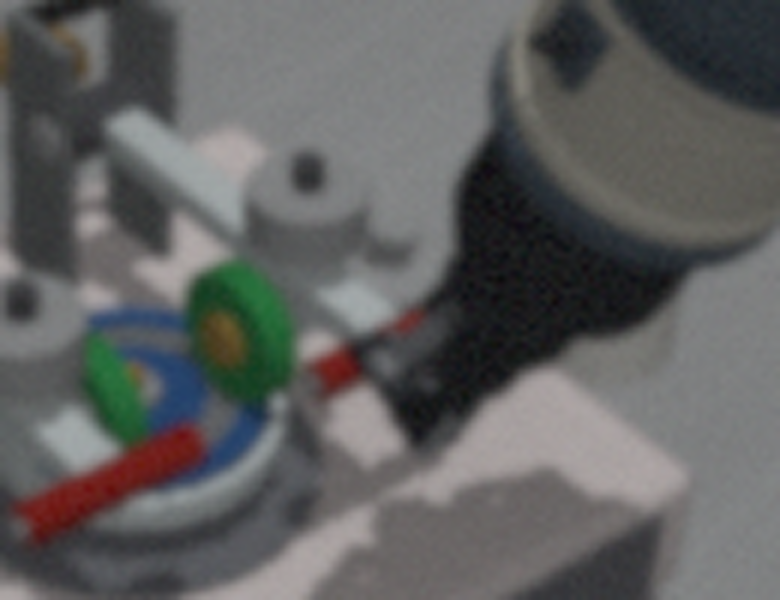

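View pics/ct.png

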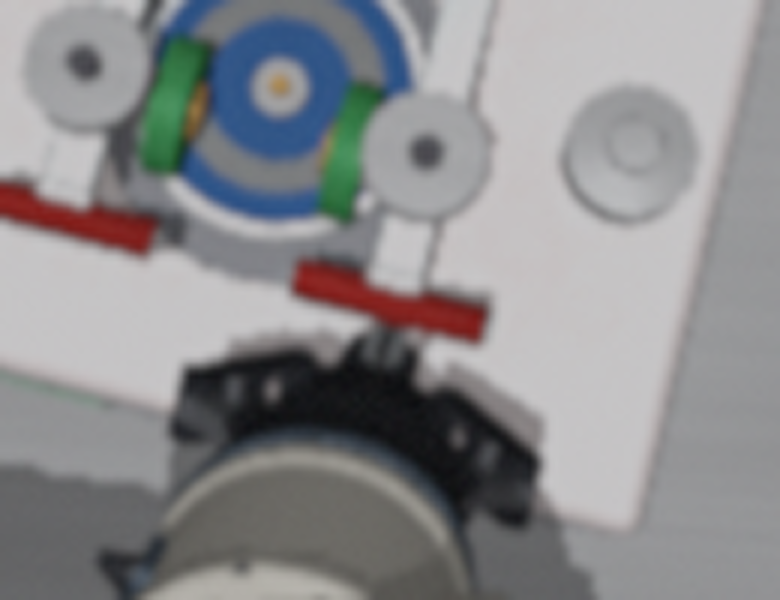

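Emit:
{"name": "apply_moves", "arguments": {"increments": [1.5,0,-0.5,0,0,0,255,1.5,0,-0.5,0,0,0,255,0,0,0,0,0,0,255]}}

```text
t: 6.75
tcp_pos: [0.4544, 0.0082, 0.1148]
ee_rot: [3.026, -0.267, 0.648]
ft_force: [-0.7, -0.4, 0.5]
gripper_width: 0.0001
```

```bash
cat > plan.py <<'E'
import sys
from h import *
# plan.py arm n dth off tip  -> rows continuing from current pose: estimate theta by current pose, then step
arm,n,dth,off,tip=sys.argv[1],int(sys.argv[2]),float(sys.argv[3]),float(sys.argv[4]),float(sys.argv[5])
th0=float(sys.argv[6]) if len(sys.argv)>6 else None
A0=float(sys.argv[7]) if len(sys.argv)>7 else 66
al=lambda t:np.interp(t,[0,45,90,120],[A0,A0+2,93,95])
p,R,s=cur(); print(p.round(4),s['joints'].round(2),s['ft_force'].round(1))
ths=np.linspace(-15,110,1251); e=[np.linalg.norm((lambda q,S:(q-p)-((q-p)@S[:,2])*S[:,2])(*tgt(arm,t,al(t),off,tip))) for t in ths]
t=ths[np.argmin(e)]; q,S=tgt(arm,t,al(t),off,tip); print('theta est',t,'alpha',np.degrees(np.arcsin(-R[2,2])).round(1),'res',inc(p,R,q,S).round(1))
if th0 is not None: t=th0
b,B=p,R
for k in range(1,n+1):
    q,S=tgt(arm,t+dth*k,al(t+dth*k),off,tip)
    if k==1: print('first',inc(b,B,q,S).round(1))
    else: print(inc(b,B,q,S).round(1).tolist())
    b,B=q,S
E
python3 plan.py R 9 2 19 45
```

```text
[0.4544 0.0082 0.1148] [-0.09  0.35  2.23 -0.24  0.15  1.89] [-0.7 -0.4  0.5]
theta est -3.3999999999999986 alpha 65.8 res [-0.   0.1  8.9 -0.1 -0.2 -0. ]
first [ 2.2  0.1  3.4 -0.1 -0.2 -0. ]
[2.3, 0.0, -5.4, -0.0, -0.0, -0.0]
[2.5, -0.0, -5.3, 0.0, -0.1, 0.0]
[2.7, 0.0, -5.2, -0.0, -0.1, 0.0]
[2.8, 0.0, -5.1, 0.0, -0.1, -0.0]
[3.0, -0.0, -5.0, 0.0, -0.1, 0.0]
[3.2, 0.0, -4.9, -0.0, -0.1, 0.0]
[3.3, 0.0, -4.8, 0.0, -0.1, -0.0]
[3.5, -0.0, -4.7, 0.0, -0.1, -0.0]
```

Emit:
{"name": "apply_moves", "arguments": {"increments": [2,0,2,0,0,0,255,2,0,-1,0,0,0,255,2.2,0,-5,0,0,0,255,2.4,0,-5,0,0,0,255]}}

```text
t: 7.15
tcp_pos: [0.4562, 0.0078, 0.1256]
ee_rot: [3.028, -0.267, 0.642]
ft_force: [-5.7, 3.1, -3.1]
gripper_width: 0.0
```

```bash
python3 plan.py R 9 2 19 45
```

```text
[0.4562 0.0078 0.1256] [-0.09  0.32  2.2  -0.17  0.2   1.82] [-5.7  3.1 -3.1]
theta est 1.9000000000000021 alpha 66.1 res [ 0.  -0.   3.6 -0.1 -0.   0. ]
first [ 2.6 -0.  -1.6 -0.1 -0.1  0. ]
[2.8, 0.0, -5.2, 0.0, -0.1, 0.0]
[2.9, 0.0, -5.1, 0.0, -0.1, 0.0]
[3.1, 0.0, -5.0, -0.0, -0.1, 0.0]
[3.3, -0.0, -4.9, -0.0, -0.1, -0.0]
[3.4, 0.0, -4.8, -0.0, -0.1, -0.0]
[3.6, -0.0, -4.6, -0.0, -0.1, 0.0]
[3.7, 0.0, -4.5, 0.0, -0.1, -0.0]
[3.9, -0.0, -4.4, 0.0, -0.1, -0.0]
```

Contact is felt: the reaction is about 6–7 N along the finger normal, as expected. Following the arc.

Emit:
{"name": "apply_moves", "arguments": {"increments": [2.6,0,-3,0,-0.1,0,255,2.8,0,-5,0,-0.1,0,255,2.9,0,-5,0,0,0,255,3.1,0,-5,0,-0.1,0,255]}}

```text
t: 7.55
tcp_pos: [0.4594, 0.0073, 0.1469]
ee_rot: [3.03, -0.267, 0.635]
ft_force: [-5.8, 1.2, -2.4]
gripper_width: 0.0001
```

```bash
python3 plan.py R 9 2 19 45
```

```text
[0.4594 0.0073 0.1469] [-0.09  0.27  2.17 -0.11  0.3   1.76] [-5.8  1.2 -2.4]
theta est 9.900000000000002 alpha 66.4 res [-0.1  0.   1.4 -0.1 -0.1  0. ]
first [ 3.2  0.  -3.5 -0.1 -0.2  0. ]
[3.4, 0.0, -4.8, -0.0, -0.1, -0.0]
[3.6, -0.0, -4.6, -0.0, -0.1, 0.0]
[3.7, 0.0, -4.5, 0.0, -0.1, -0.0]
[3.9, -0.0, -4.4, 0.0, -0.1, -0.0]
[4.0, -0.0, -4.2, -0.0, -0.1, 0.0]
[4.2, -0.0, -4.1, -0.0, -0.1, -0.0]
[4.3, 0.0, -4.0, 0.0, -0.1, 0.0]
[4.4, -0.0, -3.8, -0.0, -0.1, -0.0]
```

Emit:
{"name": "apply_moves", "arguments": {"increments": [3.2,0,-3.5,0,-0.2,0,255,3.4,0,-4.8,0,-0.1,0,255,3.6,0,-4.6,0,-0.1,0,255,3.7,0,-4.5,0,-0.1,0,255,3.9,0,-4.4,0,-0.1,0,255,4,0,-4.2,0,-0.1,0,255]}}

```text
t: 8.15
tcp_pos: [0.4703, 0.0053, 0.1801]
ee_rot: [3.034, -0.267, 0.62]
ft_force: [-4.3, 0.6, -1.6]
gripper_width: -0.0002
```

```bash
python3 plan.py R 9 2 19 45; python3 look.py R 66 d
```

```text
[0.4703 0.0053 0.1801] [-0.09  0.21  2.09 -0.07  0.44  1.71] [-4.3  0.6 -1.6]
theta est 22.6 alpha 66.9 res [ 0.   0.  -1.4 -0.1 -0.1  0. ]
first [ 4.2 -0.  -5.4 -0.1 -0.2  0. ]
[4.3, -0.0, -3.9, 0.0, -0.1, -0.0]
[4.5, 0.0, -3.8, 0.0, -0.1, 0.0]
[4.6, 0.0, -3.6, -0.0, -0.1, -0.0]
[4.7, -0.0, -3.5, -0.0, -0.1, 0.0]
[4.8, -0.0, -3.3, 0.0, -0.1, -0.0]
[4.9, 0.0, -3.1, -0.0, -0.1, 0.0]
[5.0, 0.0, -3.0, 0.0, -0.1, 0.0]
[5.1, -0.0, -2.8, 0.0, -0.1, -0.0]
[0.47026658 0.00530377 0.18011751] [-0.093  0.209  2.088 -0.071  0.444  1.711] [-4.3  0.6 -1.6]
to pre-contact [-42.8   0.1  48.4  -0.1   0.9   0. ]
```

View pics/ds.png

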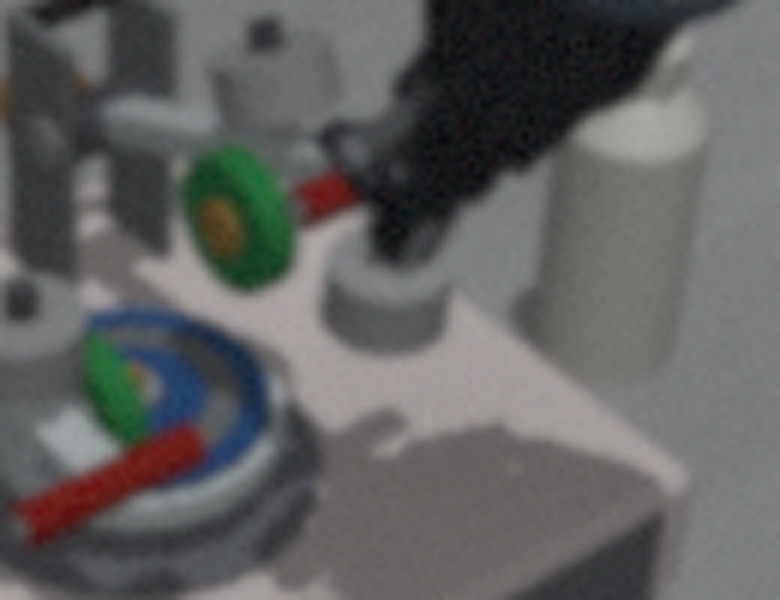

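The right arm is rising, with its wheel at (235,215) clear of the panel. The finger is under the bar at about (390,200), and the force is falling. Continuing.

Emit:
{"name": "apply_moves", "arguments": {"increments": [4.2,0,-4.5,0,-0.2,0,255,4.3,0,-3.9,0,-0.1,0,255,4.5,0,-3.8,0,-0.1,0,255,4.6,0,-3.6,0,-0.1,0,255,4.7,0,-3.5,0,-0.1,0,255,4.8,0,-3.3,0,-0.1,0,255,4.9,0,-3.1,0,-0.1,0,255,5,0,-3,0,-0.1,0,255]}}

```text
t: 9.05
tcp_pos: [0.4935, 0.001, 0.221]
ee_rot: [3.04, -0.268, 0.598]
ft_force: [-3.3, -0.3, -1.2]
gripper_width: 0.0004
```

```bash
python3 plan.py R 9 2 19 45
```

```text
[0.4935 0.001  0.221 ] [-0.1   0.17  1.97 -0.05  0.62  1.68] [-3.3 -0.3 -1.2]
theta est 38.800000000000004 alpha 67.8 res [ 0.1 -0.1 -1.2 -0.1  0.   0. ]
first [ 5.2 -0.1 -4.  -0.1 -0.1  0. ]
[5.2, -0.0, -2.6, 0.0, -0.1, -0.0]
[5.3, 0.0, -2.4, -0.0, -0.1, 0.0]
[4.9, -0.0, -2.6, -0.0, -1.0, 0.0]
[4.9, 0.0, -2.5, -0.0, -1.1, 0.0]
[5.0, 0.0, -2.4, 0.0, -1.1, 0.0]
[5.0, -0.0, -2.3, 0.0, -1.1, 0.0]
[5.0, -0.0, -2.2, 0.0, -1.1, -0.0]
[5.0, 0.0, -2.2, -0.0, -1.1, -0.0]
```

Emit:
{"name": "apply_moves", "arguments": {"increments": [5.2,0,-4,0,-0.1,0,255,5.2,0,-2.6,0,-0.1,0,255,5.2,0,-2.4,0,-0.1,0,255,4.9,0,-2.6,0,-1,0,255,4.9,0,-2.5,0,-1.1,0,255,5,0,-2.4,0,-1.1,0,255,5,0,-2.3,0,-1.1,0,255,5,0,-2.2,0,-1.1,0,255]}}

```text
t: 9.85
tcp_pos: [0.5234, -0.0043, 0.2549]
ee_rot: [3.074, -0.271, 0.446]
ft_force: [-2.0, -0.8, 0.1]
gripper_width: 0.0001
```

```bash
python3 plan.py R 9 2 19 45
```

```text
[ 0.5234 -0.0043  0.2549] [-0.11  0.19  1.78 -0.02  0.89  1.65] [-2.  -0.8  0.1]
theta est 54.8 alpha 73.5 res [ 0.1 -0.1 -0.1 -0.1  0.   0. ]
first [ 5.1 -0.1 -2.3 -0.1 -1.1  0. ]
[5.1, -0.0, -2.1, 0.0, -1.1, 0.0]
[5.1, 0.0, -2.0, -0.0, -1.1, -0.0]
[5.1, -0.0, -1.9, 0.0, -1.1, -0.0]
[5.1, 0.0, -1.8, 0.0, -1.1, 0.0]
[5.2, -0.0, -1.7, -0.0, -1.1, -0.0]
[5.2, -0.0, -1.6, 0.0, -1.1, 0.0]
[5.2, 0.0, -1.5, -0.0, -1.1, 0.0]
[5.2, 0.0, -1.4, -0.0, -1.1, -0.0]
```

Emit:
{"name": "apply_moves", "arguments": {"increments": [5.1,0,-2.3,0,-1.1,0,255,5.1,0,-2.1,0,-1.1,0,255,5.1,0,-2,0,-1.1,0,255,5.1,0,-1.9,0,-1.1,0,255,5.1,0,-1.8,0,-1.1,0,255,5.1,0,-1.7,0,-1.1,0,255,5.1,0,-1.6,0,-1.1,0,255,5.1,0,-1.5,0,-1.1,0,255]}}

```text
t: 10.65
tcp_pos: [0.5595, -0.0107, 0.2783]
ee_rot: [3.112, -0.274, 0.211]
ft_force: [-2.0, -1.6, 0.1]
gripper_width: 0.0
```

```bash
python3 plan.py R 9 2 19 45; python3 look.py R 66 e
```

```text
[ 0.5595 -0.0107  0.2783] [-0.12  0.28  1.54 -0.01  1.18  1.63] [-2.  -1.6  0.1]
theta est 70.80000000000001 alpha 82.3 res [ 0.1 -0.1 -0.  -0.1 -0.1  0. ]
first [ 5.4 -0.1 -1.5 -0.1 -1.2  0. ]
[5.2, -0.0, -1.4, 0.0, -1.1, 0.0]
[5.3, 0.0, -1.3, -0.0, -1.1, -0.0]
[5.3, 0.0, -1.2, 0.0, -1.1, 0.0]
[5.3, -0.0, -1.1, 0.0, -1.1, 0.0]
[5.3, -0.0, -1.0, -0.0, -1.1, -0.0]
[5.3, -0.0, -0.9, 0.0, -1.1, -0.0]
[5.3, -0.0, -0.8, -0.0, -1.1, 0.0]
[5.3, -0.0, -0.7, 0.0, -1.1, -0.0]
[ 0.55950694 -0.01068251  0.27833236] [-0.122  0.284  1.538 -0.006  1.185  1.626] [-2.  -1.6  0.1]
to pre-contact [-1.315e+02  1.000e-01  1.431e+02 -1.000e-01  1.630e+01  0.000e+00]
```

View pics/es.png

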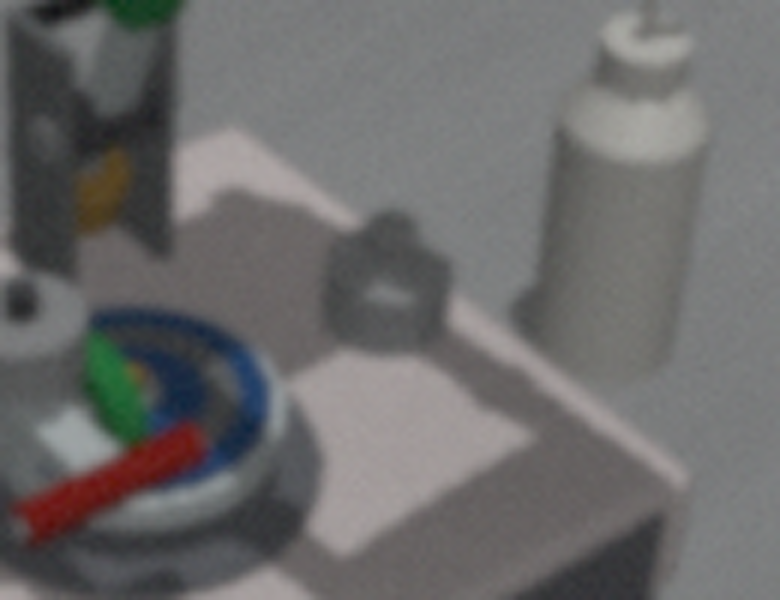

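Emit:
{"name": "apply_moves", "arguments": {"increments": [5.2,0,-1.5,0,-1.1,0,255,5.2,0,-1.4,0,-1.1,0,255,5.2,0,-1.3,0,-1.1,0,255,5.2,0,-1.2,0,-1.1,0,255,5.2,0,-1.1,0,-1.1,0,255,5.2,0,-1,0,-1.1,0,255,5.2,0,-0.9,0,-1.1,0,255,5.2,0,-0.8,0,-1.1,0,255]}}

```text
t: 11.55
tcp_pos: [0.5992, -0.0177, 0.29]
ee_rot: [-3.126, 0.275, 0.028]
ft_force: [-0.8, 0.3, 0.1]
gripper_width: 0.0
```

```bash
python3 plan.py R 5 2 19 45
python3 - <<'E'
from h import *
im,d=env.grab_frame('side'); cv2.imwrite('pics/f.png',cv2.resize(im[60:310,180:480],None,fx=2.4,fy=2.4)[...,::-1])
E
```

```text
[ 0.5992 -0.0177  0.29  ] [-0.13  0.41  1.3   0.    1.45  1.62] [-0.8  0.3  0.1]
theta est 86.4 alpha 88.9 res [ 0.1 -0.  -0.  -0.1  0.1  0.1]
first [ 5.4 -0.  -0.8 -0.1 -1.1  0.1]
[5.4, 0.0, -0.6, -0.0, -0.9, -0.0]
[5.8, 0.0, -0.2, 0.0, -0.1, 0.0]
[5.8, -0.0, -0.0, -0.0, -0.1, -0.0]
[5.8, 0.0, 0.2, 0.0, -0.1, -0.0]
```

View pics/f.png

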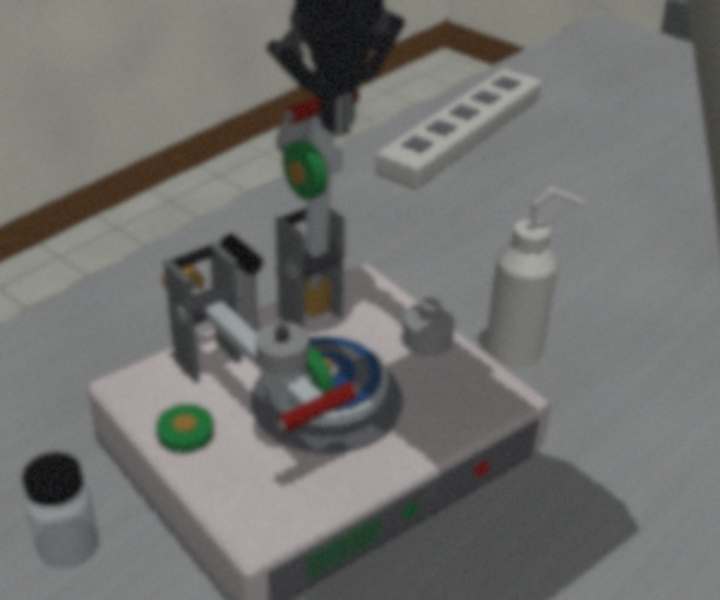

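The right arm is nearly vertical, with its wheel at (305,165) and the finger against the bar at about (340,110). I'll push a little past the balance point, then back off.

Emit:
{"name": "apply_moves", "arguments": {"increments": [5.3,0,-0.8,0,-1.1,0,255,5.3,0,-0.6,0,0,0,255,5,0,-0.2,0,0,0,255,4,0,0,0,0,0,255,3,0,0,0,0,0,255,0,0,0,0,0,0,255]}}

```text
t: 12.2
tcp_pos: [0.6214, -0.0217, 0.2906]
ee_rot: [-3.124, 0.275, 0.059]
ft_force: [-0.2, -0.9, -0.9]
gripper_width: 0.0001
```

Emit:
{"name": "apply_moves", "arguments": {"increments": [-3,0,0,0,0,0,255,-5,0,0,0,0,0,255,-10,0,0,0,0,0,255,-15,0,0,0,0,0,255,-20,0,-5,0,0,0,255,-25,0,-10,0,0,0,255,-25,0,-10,0,0,0,255]}}

```text
t: 12.9
tcp_pos: [0.519, -0.0036, 0.3198]
ee_rot: [-3.124, 0.275, 0.059]
ft_force: [0.6, 0.4, -0.0]
gripper_width: -0.0002
```

Run:
```python
from h import *
p,R,s=cur(); print(p,s['ft_force'])
im,d=env.grab_frame('side'); cv2.imwrite('pics/g.png',cv2.resize(im[60:310,180:480],None,fx=2.4,fy=2.4)[...,::-1])
a,S=tgt('L',0,66,off=30,tip=-60+32); h=a+[-.01,0,.03]; g=np.array([h[0],h[1],p[2]])
print(g,h,a); print(lin(p,R,h,S,8))
b,S=tgt('L',0,66,off=26,tip=15+32); print(lin(h,S,b,S,8))
```

```text
[ 0.51895598 -0.00359112  0.31975745] [ 0.6178108   0.35041549 -0.03738451]
[0.42999884 0.13301593 0.31975745] [0.42999884 0.13301593 0.20890745] [0.43999884 0.13301593 0.17890745]
[[-13.4 -14.8  14.4  -0.    3.3   0. ]
 [-14.2 -14.9  13.6  -0.    3.3   0. ]
 [-14.9 -14.9  12.8  -0.    3.3   0. ]
 [-15.7 -14.9  11.9  -0.    3.3   0. ]
 [-16.3 -14.9  11.   -0.    3.3   0. ]
 [-16.9 -14.9  10.   -0.    3.3   0. ]
 [-17.5 -14.9   9.   -0.    3.3   0. ]
 [-17.9 -14.9   8.   -0.    3.3   0. ]]
[[ 0.1 -0.2 13.3  0.   0.   0. ]
 [ 0.1 -0.2 13.3  0.   0.   0. ]
 [ 0.1 -0.2 13.3  0.   0.   0. ]
 [ 0.1 -0.2 13.3  0.   0.   0. ]
 [ 0.1 -0.2 13.3  0.   0.   0. ]
 [ 0.1 -0.2 13.3  0.   0.   0. ]
 [ 0.1 -0.2 13.3  0.   0.   0. ]
 [ 0.1 -0.2 13.3  0.   0.   0. ]]
```

View pics/g.png

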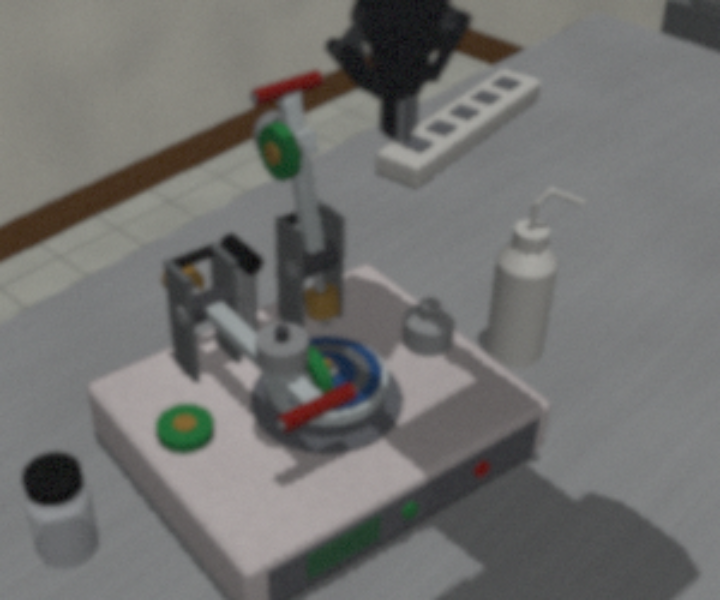

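The right arm leans back past vertical by itself, with its bar at (288,88). The left arm is still down. Moving in front of the left grip.

Emit:
{"name": "apply_moves", "arguments": {"increments": [-13.4,-14.8,14.4,0,3.3,0,255,-14.2,-14.9,13.6,0,3.3,0,255,-14.9,-14.9,12.8,0,3.3,0,255,-15.7,-14.9,11.9,0,3.3,0,255,-16.3,-14.9,11,0,3.3,0,255,-16.9,-14.9,10,0,3.3,0,255,-17.5,-14.9,9,0,3.3,0,255,-17.9,-14.9,8,0,3.3,0,255]}}

```text
t: 13.75
tcp_pos: [0.4307, 0.1337, 0.2087]
ee_rot: [3.027, -0.266, 0.655]
ft_force: [1.2, -1.4, -0.0]
gripper_width: -0.0001
```

```bash
python3 - <<'E'
from h import *
p,R,s=cur(); print(p,s['joints'].round(3),s['ft_force'])
for t in(-30,0,15):
    a,S=tgt('L',0,66,off=27,tip=t+32); print(t,inc(p,R,a,S).round(1))
E
python3 look.py L 66 i
```

```text
[0.43066643 0.13366113 0.2087356 ] [ 0.315  0.147  2.065 -0.358  0.577  2.328] [ 1.23298456 -1.38168343 -0.01045253]
-30 [-1.1 -0.8 61.  -0.2 -0.4 -0. ]
0 [-1.3 -0.6 91.  -0.2 -0.4 -0. ]
15 [ -1.4  -0.6 106.   -0.2  -0.4  -0. ]
[0.43066643 0.13366113 0.2087356 ] [ 0.315  0.147  2.065 -0.358  0.577  2.328] [ 1.2 -1.4 -0. ]
to pre-contact [ 0.7 -0.6 99.  -0.2 -0.4 -0. ]
```

View pics/it.png

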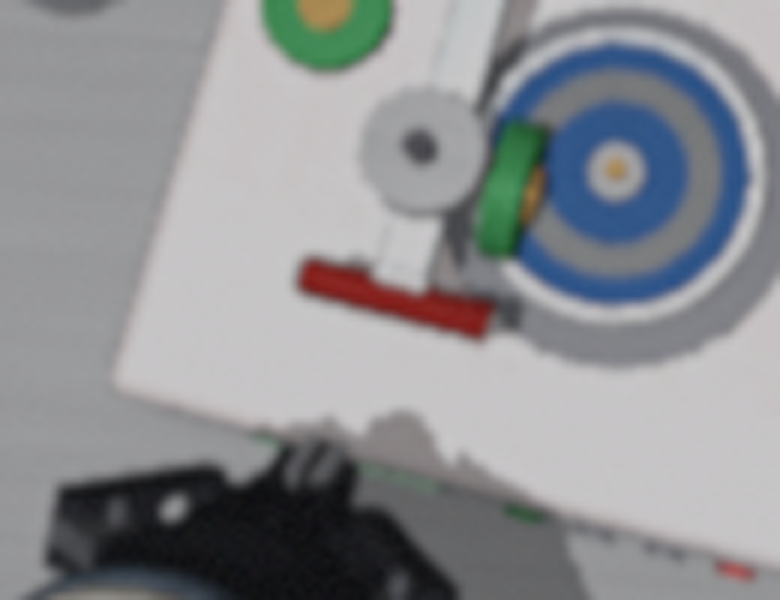

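Emit:
{"name": "apply_moves", "arguments": {"increments": [0,-0.2,12,-0.1,-0.4,0,255,-0.5,-0.2,12,-0.1,0,0,255,-0.5,-0.2,12,0,0,0,255,0,0,12,0,0,0,255,0,0,12,0,0,0,255,0,0,12,0,0,0,255,0,0,10,0,0,0,255,0,0,5,0,0,0,255]}}

```text
t: 14.65
tcp_pos: [0.4671, 0.1266, 0.128]
ee_rot: [3.025, -0.27, 0.638]
ft_force: [0.1, -0.7, -0.6]
gripper_width: 0.0003
```

```bash
python3 - <<'E'
from h import *
p,R,s=cur(); print(p,s['joints'].round(3),s['ft_force'])
for t in(0,15):
    a,S=tgt('L',0,66,off=25,tip=t+32); print(t,inc(p,R,a,S).round(1))
E
python3 look.py L 66 j
```

```text
[0.46708807 0.12658057 0.12799645] [ 0.266  0.356  2.104 -0.537  0.349  2.491] [ 0.09624291 -0.70787331 -0.64561175]
0 [ 0.3 -1.6  2.2  0.1  0.2 -0.1]
15 [ 0.4 -1.6 17.2  0.1  0.2 -0.1]
[0.46708807 0.12658057 0.12799645] [ 0.266  0.356  2.104 -0.537  0.349  2.491] [ 0.1 -0.7 -0.6]
to pre-contact [ 0.3 -1.6 10.2  0.1  0.2 -0.1]
```

View pics/jt.png

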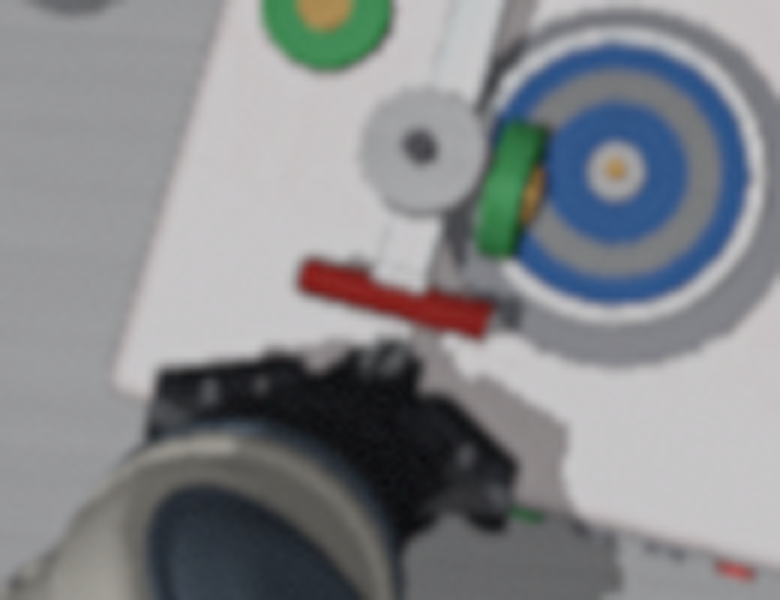

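View pics/js.png

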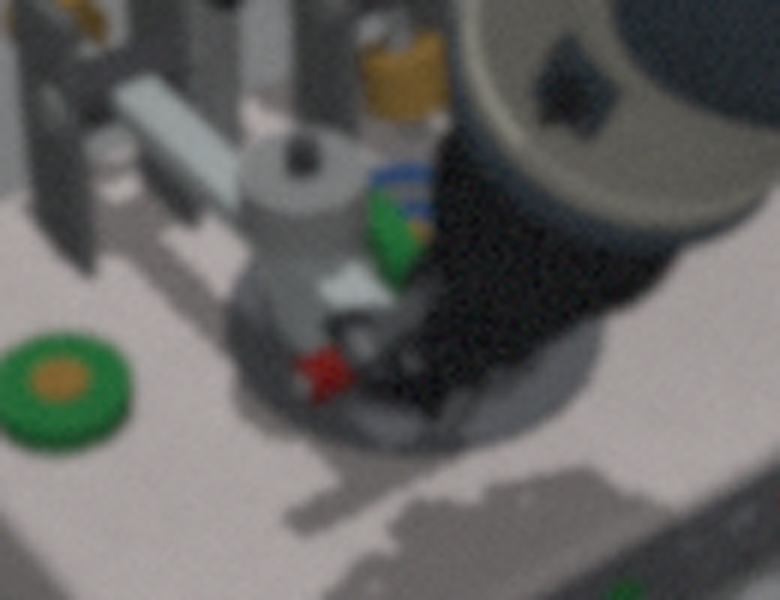

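Emit:
{"name": "apply_moves", "arguments": {"increments": [0,-0.8,6,0.1,0.2,0,255,0,-0.8,6,0,0,0,255,0.5,0,4,0,0,0,255,2,0,0,0,0,0,255,0,0,0,0,0,0,255]}}

```text
t: 15.25
tcp_pos: [0.4752, 0.1274, 0.1153]
ee_rot: [3.026, -0.267, 0.644]
ft_force: [-0.5, 0.0, 0.9]
gripper_width: -0.0
```

```bash
python3 plan.py L 4 2 19 45
```

```text
[0.4752 0.1274 0.1153] [ 0.26  0.39  2.1  -0.6   0.31  2.55] [-0.5  0.   0.9]
theta est -3.8999999999999986 alpha 66.0 res [ 0.   0.7 11.  -0.  -0.  -0. ]
first [ 2.1  0.7  5.5 -0.  -0.  -0. ]
[2.3, -0.0, -5.4, 0.0, -0.0, -0.0]
[2.4, -0.0, -5.3, -0.0, -0.1, 0.0]
[2.6, 0.0, -5.3, 0.0, -0.1, -0.0]
```

Emit:
{"name": "apply_moves", "arguments": {"increments": [1.5,0.4,3,0,0,0,255,2,0.3,0,0,0,0,255,2,0,-3,0,0,0,255,2.3,0,-5,0,0,0,255]}}

```text
t: 15.65
tcp_pos: [0.4789, 0.1258, 0.1226]
ee_rot: [3.026, -0.267, 0.641]
ft_force: [-3.3, 3.6, -3.2]
gripper_width: -0.0003
```

```bash
python3 plan.py L 8 2 19 45
```

```text
[0.4789 0.1258 0.1226] [ 0.25  0.38  2.09 -0.54  0.34  2.48] [-3.3  3.6 -3.2]
theta est 1.8000000000000007 alpha 66.1 res [-0.  -0.3  0.6  0.  -0.   0. ]
first [ 2.6 -0.3 -4.6  0.  -0.1  0. ]
[2.8, -0.0, -5.2, 0.0, -0.1, 0.0]
[2.9, -0.0, -5.1, -0.0, -0.1, -0.0]
[3.1, 0.0, -5.0, 0.0, -0.1, 0.0]
[3.3, 0.0, -4.9, -0.0, -0.1, -0.0]
[3.4, -0.0, -4.8, -0.0, -0.1, 0.0]
[3.6, 0.0, -4.6, 0.0, -0.1, 0.0]
[3.7, 0.0, -4.5, -0.0, -0.1, 0.0]
```

Emit:
{"name": "apply_moves", "arguments": {"increments": [2.6,0,-4.2,0,-0.1,0,255,2.8,0,-5,0,-0.1,0,255,2.9,0,-5,0,-0.1,0,255,3.1,0,-5,0,-0.1,0,255]}}

```text
t: 16.05
tcp_pos: [0.4813, 0.1254, 0.145]
ee_rot: [3.029, -0.267, 0.631]
ft_force: [-3.9, 2.7, -2.4]
gripper_width: -0.0
```

```bash
python3 plan.py L 8 2 19 45; python3 look.py L 66 k
```

```text
[0.4813 0.1254 0.145 ] [ 0.25  0.33  2.05 -0.42  0.41  2.36] [-3.9  2.7 -2.4]
theta est 9.8 alpha 66.5 res [ 0.1 -0.2 -0.3  0.   0.   0. ]
first [ 3.3 -0.2 -5.2  0.  -0.1  0. ]
[3.4, -0.0, -4.8, -0.0, -0.1, 0.0]
[3.6, 0.0, -4.6, 0.0, -0.1, 0.0]
[3.7, 0.0, -4.5, -0.0, -0.1, 0.0]
[3.9, -0.0, -4.4, 0.0, -0.1, -0.0]
[4.0, 0.0, -4.3, -0.0, -0.1, 0.0]
[4.2, 0.0, -4.1, 0.0, -0.1, -0.0]
[4.3, -0.0, -4.0, 0.0, -0.1, -0.0]
[0.48131309 0.12544157 0.14504018] [ 0.249  0.33   2.053 -0.423  0.413  2.356] [-3.9  2.7 -2.4]
to pre-contact [-19.4  -0.2  20.1   0.    0.5   0. ]
```

View pics/ks.png

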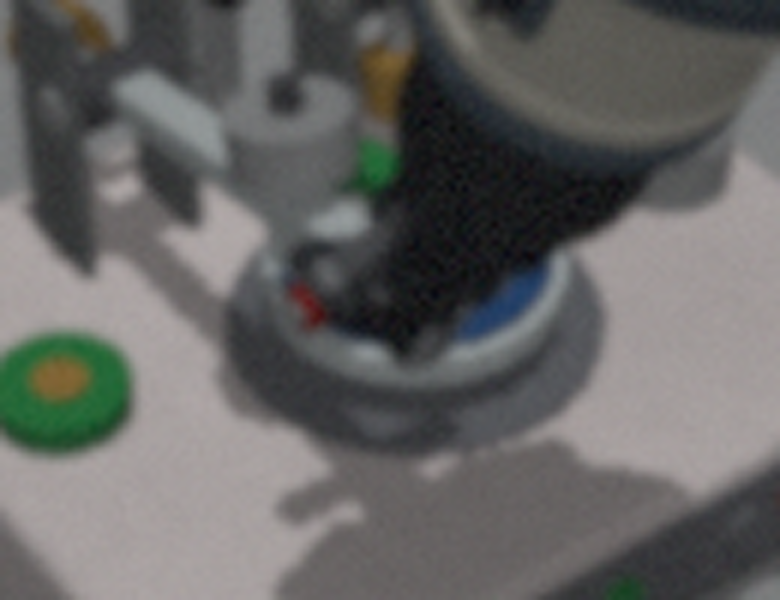

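The left arm is rising with the finger under its bar at about (330,300). Continuing along the same arc.

Emit:
{"name": "apply_moves", "arguments": {"increments": [3.3,0,-5,0,-0.1,0,255,3.4,0,-4.8,0,-0.1,0,255,3.6,0,-4.6,0,-0.1,0,255,3.7,0,-4.5,0,-0.1,0,255,3.9,0,-4.4,0,-0.1,0,255,4,0,-4.3,0,-0.1,0,255,4.2,0,-4.1,0,-0.1,0,255]}}

```text
t: 16.85
tcp_pos: [0.4937, 0.1233, 0.185]
ee_rot: [3.033, -0.268, 0.615]
ft_force: [-2.4, -2.1, -0.8]
gripper_width: 0.0001
```

```bash
python3 plan.py L 9 2 19 45
```

```text
[0.4937 0.1233 0.185 ] [ 0.23  0.26  1.97 -0.3   0.55  2.21] [-2.4 -2.1 -0.8]
theta est 24.400000000000006 alpha 67.1 res [ 0.1 -0.1 -1.3 -0.  -0.   0. ]
first [ 4.4 -0.1 -5.3 -0.  -0.1  0. ]
[4.5, -0.0, -3.8, -0.0, -0.1, -0.0]
[4.6, -0.0, -3.6, 0.0, -0.1, 0.0]
[4.7, 0.0, -3.5, 0.0, -0.1, -0.0]
[4.8, 0.0, -3.3, 0.0, -0.1, 0.0]
[4.9, -0.0, -3.1, -0.0, -0.1, 0.0]
[5.0, 0.0, -3.0, 0.0, -0.1, 0.0]
[5.1, 0.0, -2.8, -0.0, -0.1, 0.0]
[5.2, -0.0, -2.6, 0.0, -0.1, -0.0]
```

Emit:
{"name": "apply_moves", "arguments": {"increments": [4.4,0,-4.8,0,-0.1,0,255,4.5,0,-3.8,0,-0.1,0,255,4.6,0,-3.6,0,-0.1,0,255,4.7,0,-3.5,0,-0.1,0,255,4.8,0,-3.3,0,-0.1,0,255,4.9,0,-3.1,0,-0.1,0,255,5,0,-3,0,-0.1,0,255,5.1,0,-2.8,0,-0.1,0,255]}}

```text
t: 17.65
tcp_pos: [0.5179, 0.1191, 0.2252]
ee_rot: [3.039, -0.268, 0.594]
ft_force: [-1.7, -2.0, -1.3]
gripper_width: 0.0
```

```bash
python3 plan.py L 9 2 19 45
```

```text
[0.5179 0.1191 0.2252] [ 0.2   0.23  1.86 -0.22  0.7   2.09] [-1.7 -2.  -1.3]
theta est 40.5 alpha 67.9 res [ 0.1 -0.  -0.8 -0.   0.1  0. ]
first [ 5.3 -0.  -3.4 -0.  -0.   0. ]
[5.3, 0.0, -2.5, -0.0, -0.1, 0.0]
[5.0, -0.0, -2.5, 0.0, -0.9, -0.0]
[4.9, 0.0, -2.5, -0.0, -1.1, 0.0]
[5.0, -0.0, -2.4, -0.0, -1.1, 0.0]
[5.0, -0.0, -2.3, 0.0, -1.1, -0.0]
[5.0, -0.0, -2.3, -0.0, -1.1, 0.0]
[5.0, 0.0, -2.2, -0.0, -1.1, 0.0]
[5.1, 0.0, -2.1, -0.0, -1.1, -0.0]
```

Emit:
{"name": "apply_moves", "arguments": {"increments": [5.2,0,-3.2,0,0,0,255,5.2,0,-2.5,0,-0.1,0,255,5,0,-2.5,0,-0.9,0,255,4.9,0,-2.5,0,-1.1,0,255,5,0,-2.4,0,-1.1,0,255,5,0,-2.3,0,-1.1,0,255,5,0,-2.3,0,-1.1,0,255,5,0,-2.2,0,-1.1,0,255]}}

```text
t: 18.45
tcp_pos: [0.5485, 0.1137, 0.2578]
ee_rot: [3.077, -0.271, 0.422]
ft_force: [-1.1, -0.4, -0.3]
gripper_width: -0.0002
```

```bash
python3 plan.py L 9 2 19 45
```

```text
[0.5485 0.1137 0.2578] [ 0.15  0.26  1.67 -0.11  0.96  1.95] [-1.1 -0.4 -0.3]
theta est 56.5 alpha 74.4 res [ 0.1  0.  -0.2 -0.   0.   0. ]
first [ 5.2  0.  -2.3 -0.  -1.1  0. ]
[5.1, 0.0, -2.0, 0.0, -1.1, -0.0]
[5.1, 0.0, -1.9, 0.0, -1.1, 0.0]
[5.1, -0.0, -1.8, -0.0, -1.1, 0.0]
[5.2, -0.0, -1.7, -0.0, -1.1, 0.0]
[5.2, 0.0, -1.6, 0.0, -1.1, 0.0]
[5.2, -0.0, -1.5, 0.0, -1.1, 0.0]
[5.2, -0.0, -1.5, -0.0, -1.1, -0.0]
[5.2, 0.0, -1.4, -0.0, -1.1, 0.0]
```

Emit:
{"name": "apply_moves", "arguments": {"increments": [5.1,0,-2.2,0,-1.1,0,255,5.1,0,-2,0,-1.1,0,255,5.1,0,-1.9,0,-1.1,0,255,5.1,0,-1.8,0,-1.1,0,255,5.1,0,-1.7,0,-1.1,0,255,5.1,0,-1.6,0,-1.1,0,255,5.1,0,-1.5,0,-1.1,0,255,5.1,0,-1.5,0,-1.1,0,255]}}

```text
t: 19.25
tcp_pos: [0.585, 0.1072, 0.28]
ee_rot: [3.114, -0.275, 0.186]
ft_force: [-1.3, -1.1, 0.8]
gripper_width: -0.0001
```

```bash
python3 plan.py L 9 2 19 45;  python3 - <<'E'
from h import *
im,d=env.grab_frame('side'); cv2.imwrite('pics/l.png',cv2.resize(im[60:310,180:480],None,fx=2.4,fy=2.4)[...,::-1])
E
```

```text
[0.585  0.1072 0.28  ] [ 0.1   0.35  1.44 -0.03  1.24  1.86] [-1.3 -1.1  0.8]
theta est 72.4 alpha 83.2 res [ 0.   0.1 -0.1 -0.  -0.1  0. ]
first [ 5.3  0.1 -1.5 -0.  -1.2  0. ]
[5.3, -0.0, -1.3, -0.0, -1.1, 0.0]
[5.3, -0.0, -1.2, -0.0, -1.1, 0.0]
[5.3, 0.0, -1.1, 0.0, -1.1, -0.0]
[5.3, -0.0, -1.0, 0.0, -1.1, 0.0]
[5.3, -0.0, -0.9, -0.0, -1.1, -0.0]
[5.3, 0.0, -0.8, -0.0, -1.1, 0.0]
[5.3, -0.0, -0.7, 0.0, -1.1, 0.0]
[5.4, -0.0, -0.6, -0.0, -0.9, -0.0]
```

View pics/l.png

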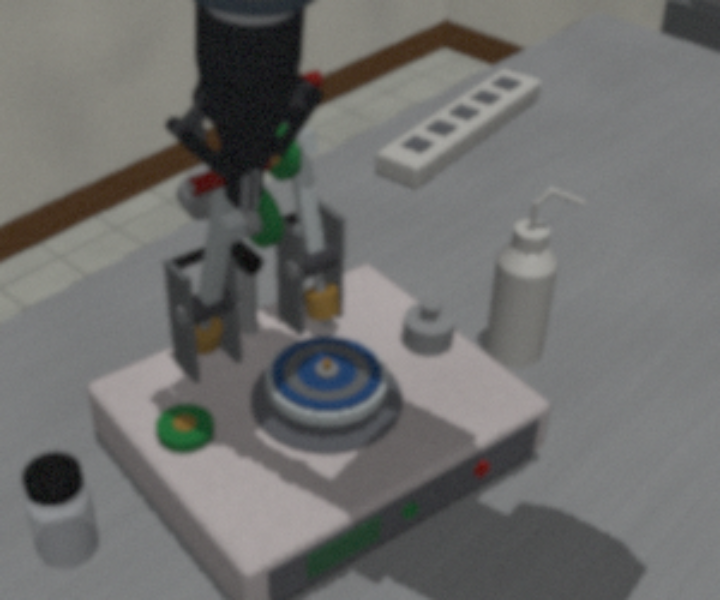

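The left arm is at about 72° with the finger on its bar at (230,185). The right arm stays back. Finishing the push.

Emit:
{"name": "apply_moves", "arguments": {"increments": [5.2,0,-1.5,0,-1.1,0,255,5.2,0,-1.3,0,-1.1,0,255,5.2,0,-1.2,0,-1.1,0,255,5.2,0,-1.1,0,-1.1,0,255,5.2,0,-1,0,-1.1,0,255,5.2,0,-0.9,0,-1.1,0,255,5.2,0,-0.8,0,-1.1,0,255,5.2,0,-0.7,0,-0.5,0,255]}}

```text
t: 20.1
tcp_pos: [0.6254, 0.1001, 0.2903]
ee_rot: [-3.127, 0.276, 0.037]
ft_force: [0.1, 0.0, 0.6]
gripper_width: -0.0001
```

Emit:
{"name": "apply_moves", "arguments": {"increments": [5,0,-0.4,0,0,0,255,5,0,-0.2,0,0,0,255,4,0,0,0,0,0,255,3,0,0,0,0,0,255,0,0,0,0,0,0,255]}}

```text
t: 20.6
tcp_pos: [0.6417, 0.0971, 0.2903]
ee_rot: [-3.127, 0.276, 0.037]
ft_force: [0.1, 0.3, 0.9]
gripper_width: 0.0002
```

```bash
python3 plan.py L 1 2 19 45;  python3 - <<'E'
from h import *
im,d=env.grab_frame('side'); cv2.imwrite('pics/m.png',cv2.resize(im[60:310,180:480],None,fx=2.4,fy=2.4)[...,::-1])
E
```

```text
[0.6417 0.0971 0.2903] [0.06 0.49 1.16 0.01 1.51 1.8 ] [0.1 0.3 0.9]
theta est 94.0 alpha 88.6 res [ 0.  -0.  -0.5 -0.  -1.9  0. ]
first [ 5.8 -0.  -0.1 -0.  -2.   0. ]
```

View pics/m.png

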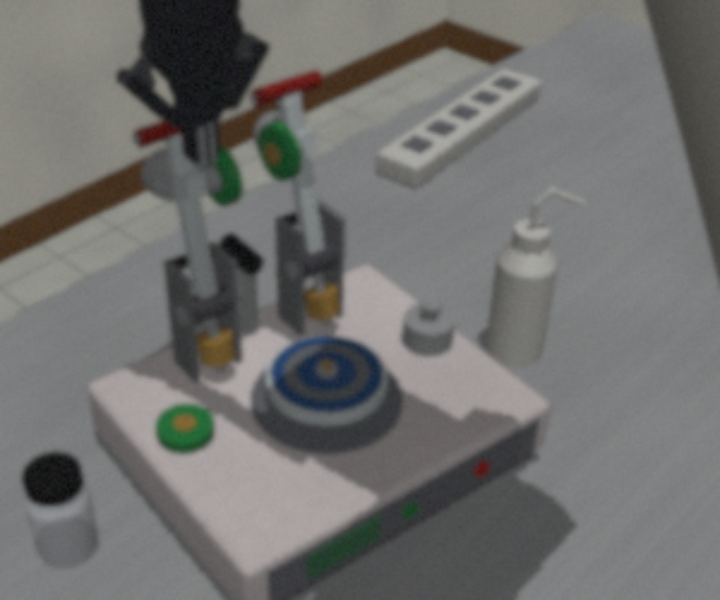

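The left arm is past vertical with no load left on the finger. Retreating, then waiting for both to settle.

Emit:
{"name": "apply_moves", "arguments": {"increments": [-3,0,0,0,0,0,255,-5,0,0,0,0,0,255,-10,0,0,0,0,0,255,-15,0,0,0,0,0,255,-25,0,-5,0,0,0,255,-30,0,-10,0,0,0,255,-30,0,-10,0,0,0,255,-30,0,-10,0,0,0,255]}}

```text
t: 21.45
tcp_pos: [0.4945, 0.1231, 0.3292]
ee_rot: [-3.127, 0.276, 0.037]
ft_force: [0.1, 1.2, 0.4]
gripper_width: 0.0001
```

Emit:
{"name": "apply_moves", "arguments": {"increments": [-20,0,-10,0,0,0,255,-10,0,-5,0,0,0,255,0,0,0,0,0,0,255,0,0,0,0,0,0,255,0,0,0,0,0,0,255,0,0,0,0,0,0,255,0,0,0,0,0,0,255,0,0,0,0,0,0,255]}}

```text
t: 22.25
tcp_pos: [0.4676, 0.128, 0.3443]
ee_rot: [-3.127, 0.276, 0.038]
ft_force: [0.3, 0.7, -0.3]
gripper_width: -0.0
```

Emit:
{"name": "apply_moves", "arguments": {"increments": [0,0,0,0,0,0,255,0,0,0,0,0,0,255,0,0,0,0,0,0,255,0,0,0,0,0,0,255,0,0,0,0,0,0,255,0,0,0,0,0,0,255,0,0,0,0,0,0,255,0,0,0,0,0,0,255]}}

```text
t: 23.05
tcp_pos: [0.4674, 0.1281, 0.3446]
ee_rot: [-3.127, 0.276, 0.037]
ft_force: [-0.1, -0.1, -0.6]
gripper_width: -0.0002
```

```bash
cat > chk.py <<'E'
import sys
from h import *
im,d=env.grab_frame('side'); cv2.imwrite(f'pics/{sys.argv[1]}.png',cv2.resize(im[60:310,180:480],None,fx=2.4,fy=2.4)[...,::-1])
it,dt=env.grab_frame('top'); cv2.imwrite(f'pics/{sys.argv[1]}t.png',cv2.resize(it[120:310,170:450],None,fx=2.8,fy=2.8)[...,::-1])
for n,I,D in(('side',im.astype(int),d),('top',it.astype(int),dt)):
    m=((I[...,0]>80)&(I[...,1]<55)&(I[...,2]<60)).astype(np.uint8)
    k,l,s,c=cv2.connectedComponentsWithStats(m)
    for i in range(1,k):
        if s[i,4]<30: continue
        v,u=np.where(l==i); P=np.median(unproj(n,u,v,D[v,u]),0)
        if P[2]>.2 and P[2]<.4:
            for a in 'LR':
                H=BAR[a]+.168*F; q=P-H
                if abs(q@RT)<.04: print(n,a,c[i].round(1),P.round(4),'theta',np.arctan2(q[2],-(q@F)).round(3),'r',np.hypot(q[2],q@F).round(3))
E
python3 chk.py n
```

```text
side L [250.9 111.1] [0.6862 0.0905 0.3167] theta 1.784 r 0.171
top L [283.7 129.6] [0.6913 0.0851 0.3197] theta 1.814 r 0.175
top R [346.2 145.3] [ 0.6699 -0.0302  0.3195] theta 1.811 r 0.175
```

View pics/n.png

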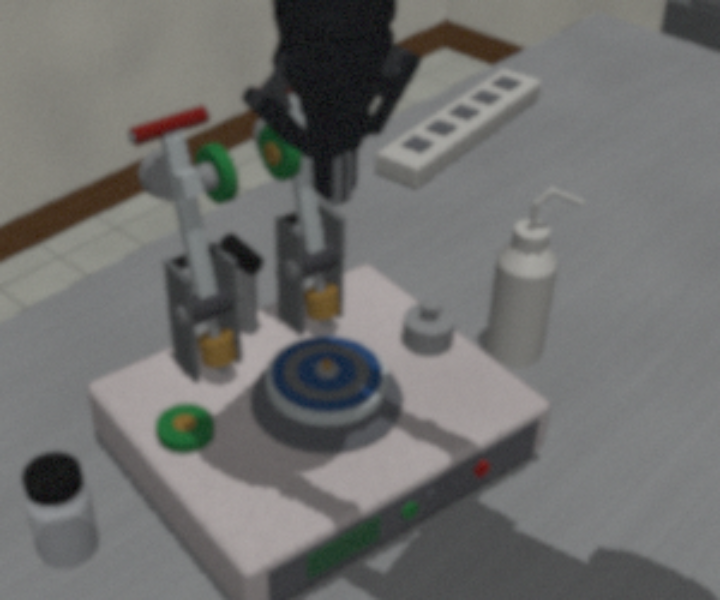

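View pics/nt.png

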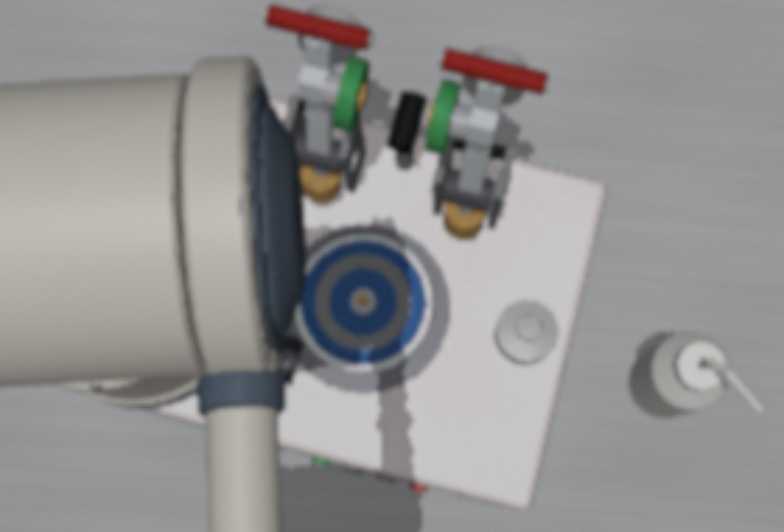

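Both arms are back at about 1.81 rad in the top view, with the bars at (318,27) and (495,70). The bystanders look unmoved. I'll wait a bit longer and compare with the start.

Emit:
{"name": "apply_moves", "arguments": {"increments": [0,0,0,0,0,0,255,0,0,0,0,0,0,255,0,0,0,0,0,0,255,0,0,0,0,0,0,255,0,0,0,0,0,0,255,0,0,0,0,0,0,255,0,0,0,0,0,0,255,0,0,0,0,0,0,255]}}

```text
t: 23.95
tcp_pos: [0.4674, 0.1281, 0.3446]
ee_rot: [-3.127, 0.276, 0.037]
ft_force: [0.6, 0.0, 0.0]
gripper_width: -0.0001
```

Emit:
{"name": "apply_moves", "arguments": {"increments": [0,0,0,0,0,0,255,0,0,0,0,0,0,255,0,0,0,0,0,0,255,0,0,0,0,0,0,255,0,0,0,0,0,0,255,0,0,0,0,0,0,255,0,0,0,0,0,0,255,0,0,0,0,0,0,255]}}

```text
t: 24.75
tcp_pos: [0.4674, 0.1281, 0.3446]
ee_rot: [-3.127, 0.276, 0.037]
ft_force: [0.3, -0.8, 0.6]
gripper_width: 0.0001
```

```bash
python3 chk.py o
python3 - <<'E'
from h import *
# bystander template shift vs first frames
for n,boxes in(('side',{'jar':(185,245,225,298),'wheel':(242,225,274,250),'bottle':(382,148,414,212)}),('top',{'weight':(345,225,372,252),'bottle':(400,236,445,270)})):
    a=np.load(f'f_{n}.npz')['im']; b,_=env.grab_frame(n)
    for k,(x0,y0,x1,y1) in boxes.items():
        r=cv2.matchTemplate(b[y0-8:y1+8,x0-8:x1+8],a[y0:y1,x0:x1],cv2.TM_CCOEFF_NORMED); _,mx,_,l=cv2.minMaxLoc(r); print(n,k,'shift px',l[0]-8,l[1]-8,round(mx,3))
E
```

```text
side L [250.7 111.1] [0.6865 0.0906 0.3164] theta 1.786 r 0.17
top L [283.6 129.5] [0.6918 0.0853 0.3195] theta 1.817 r 0.175
top R [346.2 145.2] [ 0.6698 -0.0303  0.3195] theta 1.811 r 0.175
side jar shift px 0 0 0.996
side wheel shift px 0 0 0.89
side bottle shift px 0 0 0.991
top weight shift px 0 0 0.999
top bottle shift px 0 0 0.999
```

Both arms are at rest on their stops and nothing has moved. Handing in.

```bash
python3 -c "
from plant import env
print(env.hand_in())"
```

```text
the job is handed in; nothing more can be done
None
```

Both wheel arms are up, leaning back on their rubber stops by themselves. I pushed the right one first, then the left, with the shut fingertips under the red grip. Each went along its arc at about 0.35 rad/s and a little past vertical, and then I backed the finger off. The job was handed in at about 25 s of the 61 s; it reports no verdict.

**Last checks**
- **Arm angles:** the top view gave 1.817 rad for the left arm and 1.811 rad for the right. They stayed within 0.003 rad between two checks about 1.7 s apart. The side view read the left arm at 1.786 rad; its view of the right grip was blocked by the gripper. All readings are above 1.75 rad and fit the 1.833 rad stop within camera accuracy.
- **Bystanders:** the jar, bottle, spare weight and spare wheel show no pixel shift against the first pictures. The match was weaker for the spare wheel (0.89 against 0.99 for the others), which I put down to a shadow on it.
- **Forces:** the largest reading between moves was about 7 N at the wrist, when the finger first met each grip. The finger was clear of everything at hand-in.

**One disagreement:** in both cameras the shut fingertips appeared about 30 mm behind where `nose_length` puts them. I went by the pictures, and the contact I felt agreed with them.

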